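Fit a needle probe in the micropositioner and centre its fine height knob

ROBOT

A 6-joint arm with a two-finger parallel gripper is mounted at the origin on the work surface. World frame = base frame: x ahead of the robot, y to its left, z up, the work surface at z = 0. Lengths are in mm, angles in degrees, forces in N, time in s.
With the tool pointing down it reaches from about 350 to 850 mm from the base axis. Payload 8.1 kg.
Tool frame: the origin (TCP) lies on the centre line of the jaws, within the pads' length; the fingertips stand 8 mm ahead of it and the grasp point (between the pads) lies 11 mm behind it; x points along the fingers, z is the direction in which the jaws open and shut, and the axes are right-handed (so a half turn about x gives the same grasp; the last joint's range is limited). The gripper opens to 85 mm and grips with 20 to 120 N. Pads are 22 mm wide; open, the fingers measure 114 mm over their backs; the gripper's body (76 mm by 85 mm) begins 54 mm behind the grasp point. The pads swing forward as they close: fully open they stand 13 mm farther back than shut.
Start: joints at [62.086, 7.471, 85.268, -0, 87.261, -4.893], TCP at [234.625, 552.229, 239.292] pointing down, gripper open.
Joint ranges: [-169.43, 169.43], [-51.17, 129.36], [1.28, 143.12], [-76.62, 256.62], [0, 156.53], [-152.29, 152.29]. Speed limits (degrees/s): [136.94, 136.94, 159.86, 180, 180, 180].

INTERFACE

Orientations are given as [roll, pitch, yaw] about the fixed x, y, z axes, in that order (R = Rz(yaw) Ry(pitch) Rx(roll)).
In Python, from bench import r, vision, order gives the robot as it stands. The module is installed in compiled form; this text tells all that it offers.
- The arm moves only by the shell command python3 -m jog 'ROWS' [FORCE]. ROWS is JSON, a list of rows, each a list of 3 entries, a list of its own where there are three numbers: the shift along the world's x, y, z in m, then the turn, a rotation vector about the world's x, y, z in rad, then the opening, from -1 (shut) to 1 (fully open). A call has 1 to 5 rows; each row is the pose to reach, as a shift and turn from the pose commanded when the call began; what a row does not reach only later rows make up. A row lasts 1/12 s, in which the tool goes at most 41.7 mm and 7.16 degrees, less where a joint would pass 70% of its speed; a pose out of reach is approached as far as the arm can. A call with a gripper value outside its range is refused whole. The fingers move at their own pace and stop on an object; FORCE is the grip in N (left out, the last holds). Time passes only in rows, so rows that repeat a pose let the fingers close. It gives the time, the measured TCP pose, the force and the opening at its end, in the units of the state.
- r.sense(): the state, without advancing time (a new reading comes with each control period).
- vision.snapshot(name): name is "side" or "top" or "wrist"; returns the picture (400x640x3 uint8, red, green, blue); there is no depth.
- vision.camera_model(name): a dict with "fov_y" (degrees; the focal length in pixels is half the picture's height over the tangent of half this angle, whatever the lens; pixels are square), "cx", "cy" (the principal point, pixels), "world_to_cam" (4x4, takes a point from world to camera coordinates). Camera axes: x right, y down, z forward; pixel columns grow to the right and rows downward; lengths in mm; the calibration is good to about 2 mm. A picture is of the moment at which its call begins: read the wrist's pose just before it. camera_model takes no time and is no camera call; for the wrist camera it gives the pose at the moment of the call.
- order.hand_in(): hands the job in, once; it reports no verdict.
The state is a dict: "time": time; "joint_pos": joint angles; "qd": joint speeds; "joint_efforts": joint torques, N m; "tool_pos": TCP position; "tcp_rot": TCP orientation; "ft_force": force on the tool from outside, world axes, zero at the start; "wrist_torque": the same for the moment, N m; "finger_gap": finger opening in mm.
Only numpy, scipy, OpenCV 4.12 (cv2) and the standard library are available. Lean on these libraries where they do the work, as an engineer would, in place of code of your own. Each camera call takes 0.05 s, during which the arm holds its last target.

TASK

Take the slim round probe out of the white storage block and push it, point first, down into the empty slanted sleeve of the micropositioner until it is fully home, its collar sitting on the sleeve's mouth. Also turn the fine height knob (the upper, smaller of the two concentric knobs) back to mid-travel, so that the line on it points at the long index line on the housing, without shifting the coarse knob beneath it. Leave the other probes, the spanner and the sample box where they are, and do not jab the needle into the board.

Things in the scene. Friction and masses are not known exactly. Their poses are not given: they have to be found in the camera images.
- probe: The slim probe to fit: straight round rod, 131 mm long, 35 g. Origin on its axis at its collar's underside, z along the rod to the blunt rear end. z -75 to -55 mm: needle cone, 1.4 to 7 mm diameter; -55 to 0: steel shank, 7 mm; 0 to 4: collar, 16 mm; 4 to 44: brass grip, 11 mm; 44 to 56: connector, 8 mm. Starts upright, point down, in a well of the block, collar on the block's top.
- probe_point (a point): The needle's point: on the probe's axis, 75 mm below the collar's underside. In its well the probe may lean or shift by about 1 mm.
- sleeve: The empty slanted steel sleeve, open at both ends, 50 mm long, 15 mm outside, bore 9 mm. Origin: centre of its mouth (upper end), about 93 mm above the table. z: along the bore, up out of the mouth, 28 degrees from vertical, leaning towards the robot's side; y: level. Home, the probe's origin is at this origin, z axes in line (its roll is free), its point about 5 mm over the substrate.
- sleeve_jaws (a point): Middle of the bore, 25 mm below the mouth, axes as the sleeve's: two sprung jaws here grip the shank, so over the last 35 mm the probe moves only when pushed (some 3 to 8 N) and stays where it is left; pressed home with 15 N it is seated. The bore flares to 13 mm at the mouth (rim 20 mm outside). A level black arm, 14 mm square, leaves the sleeve here in +y, to the column.
- fine_knob (a joint): Angle of the fine height knob, the upper, smaller one: knurled aluminium, 28 mm diameter, 24 mm high, vertical axis, black line from centre to edge. 0: line points at the index line (mid-travel); positive: counterclockwise seen from above; stops at +-1.7 rad. Starts between 0.5 and 1.4. Turns at 0.03 N m and stays where left; moves the arm only 0.1 mm per rad.
- fine_mark (a point): Point on the line of the fine knob, 12 mm from the knobs' axis, on the knob's flat top, about 132 mm above the table. The point's x axis points outwards along the line, z up.
- coarse_mark (a point): Point on top of the coarse knob, 23 mm from the axis, 106 mm above the table. The coarse knob is the lower, wider one of dark steel: 50 mm diameter, from 90 to 106 mm above the table, on the same axis; a 2 mm gap parts it from the fine knob above. It turns easily (0.03 N m) and must stay as it is.
- index_line (a point): The long white index line on the round black housing plate (76 mm diameter, 88 mm above the table) under the coarse knob. The knobs' axis lies 32 mm from this point along the point's -x axis. Short ticks stand to both sides of it.
- positioner: The micropositioner, fixed: dark base 70 x 85 mm and 22 mm high, black column 44 mm square, round housing plate and the two concentric knobs on top. Origin on the table under the knobs' axis; x from the axis towards the index line, z up. The slanted sleeve stands 155 mm to its -y side.
- block: White plastic storage block, 128 x 46 mm and 85 mm high, fixed; origin at the centre of its underside; three wells of 9 mm bore along its x axis at -42, 0 and +42 mm. Any of them may hold the probe; the bystander probes stand in the other two.
- board: Red test board, 220 x 240 mm, fixed, top face 13 mm above the table; dark socket frame and blue substrate (74 mm square, top face 21 mm above the table) in its middle, low white slots (up to 24 mm above the table) along one side. Origin on the table under its centre.
- square_probe: Bystander in another well: stout probe with a square brass body 18 mm wide (flange 20 mm); its top is 33 mm above the block. Origin at its flange's underside. Leave alone.
- disc_probe: Bystander in another well: short probe whose head is a knurled steel disc, 22 mm diameter, 12 mm high; its top is 18 mm above the block. Origin at the disc's underside. Leave alone.
- sample_box: Bystander: small black box with clear lid, 55 x 70 x 22 mm, on the table. Leave alone.
- spanner: Bystander: small flat steel spanner, about 105 mm long, 4 mm thick, on the table. Leave alone.
Mind the look-alikes: they are no part of the job. Several things have the shape of the positioner; the one meant has the colours described above. What is shaped like the probe but turquoise is not meant.

How it is judged (in metres and radians):
On the way, in this order (a step that is already met when the one before it is completed fails the run):
1. the probe has been drawn out of its well (z of probe_point in the frame of block above 0.088 m), for 0.1 s.
2. the probe is home in the sleeve (z of probe in the frame of sleeve below 0.0025 m and distance between probe and sleeve below 0.0035 m and angle between the z axis of probe and the z axis of sleeve, either way round below 0.07 rad), for 0.2 s.
At the end, for the whole second after the job is handed in: The slim probe rests in the sleeve, collar within 2.5 mm of the mouth, in line with the bore within 4 degrees; the fine knob's line is within 0.12 rad of the index line; the coarse knob's mark is within 3 mm, the other probes, spanner and box within 12 mm of where they started (all of step 2 and linear speed of probe below 0.02 m/s and value of joint fine_knob between -0.12 and 0.12 rad and distance of coarse_mark from where it was at the start of the episode below 0.003 m and distance of each of square_probe, disc_probe, spanner, sample_box from where it was at the start of the episode below 0.012 m); the robot touches nothing.
It fails at once if the coarse knob is shifted: its mark moves more than 3 mm (distance of coarse_mark from where it was at the start of the episode above 0.003 m).
It fails at once if the needle is jabbed into the board with more than 4 N (contact force between probe and board above 4 N).
It fails at once if another probe is moved more than 12 mm (distance of any of square_probe, disc_probe from where it was at the start of the episode above 0.012 m).
It fails at once if the spanner or the sample box is moved more than 12 mm (distance of any of spanner, sample_box from where it was at the start of the episode above 0.012 m).
It also fails if it takes over 58 s, if anything falls off the work surface, if the arm or the gripper's body presses on something with over 40 N, if the wrist force passes 120 N, or if a joint passes its speed limit or range.

## Working session

There is one attempt and no reset: what is moved stays moved. The work goes in short steps, Python scripts to look and compute and a shell command to move; the robot and the scene stay as the last step left them, time stands still between calls to the robot, and variables do not carry over. Pictures are saved under pics/ and viewed, and the job is handed in when it is done.

```bash
ls -la; mkdir -p pics; python3 - <<'E'
from bench import r, vision, order
import cv2
print(r.sense())
for n in ["side","top","wrist"]:
    m=vision.camera_model(n); print(n,m)
    p=vision.snapshot(n); cv2.imwrite(f"pics/{n}0.png",p[:,:,::-1])
E
```

```text
total 12
drwxr-xr-x  3 agent agent 4096 Dec  7 05:37 .
drwxr-xr-x 23 root  root  4096 Dec  7 05:37 ..
drwxr-xr-x  2 agent agent 4096 Dec  7 05:37 pics
{'time': 0.0, 'joint_pos': array([ 6.20861665e+01,  7.51461862e+00,  8.53301071e+01,  2.64117974e-04,
        8.72636206e+01, -4.89348967e+00]), 'qd': array([ 0.02358988, -0.01198347,  0.09455373, -0.03944324,  0.05372689,
       -0.0499969 ]), 'joint_efforts': array([ 1.04543757e-03, -5.69375432e+01, -5.00574911e+01, -1.07740232e-04,
        1.40252011e-02,  4.24634050e-05]), 'tool_pos': array([234.35720522, 551.73719402, 238.24161316]), 'tcp_rot': array([ 174.96701152,   89.8916534 , -118.05334517]), 'ft_force': array([-0.10829199, -0.20126209, -0.11745552]), 'wrist_torque': array([-0.02279709, -0.00810678, -0.01290367]), 'finger_gap': 85.18818675800195}
side {'fov_y': 51.073211794234375, 'cx': 323.2349531996881, 'cy': 192.55247815891929, 'world_to_cam': array([[ 7.40039465e-01, -6.72218969e-01, -2.15232039e-02,
        -3.62679245e+02],
       [-3.32741311e-01, -3.38125694e-01, -8.80314850e-01,
         2.86086464e+02],
       [ 5.8
[... 346 characters left out ...]
       [-9.96224530e-01,  4.78288120e-05, -8.68140794e-02,
         5.10769688e+02],
       [ 8.67956793e-02, -2.00463012e-02, -9.96024425e-01,
         1.42421721e+03],
       [ 0.00000000e+00,  0.00000000e+00,  0.00000000e+00,
         1.00000000e+00]])}
wrist {'fov_y': 67.28521174335359, 'cx': 323.9720502106122, 'cy': 196.52459127465286, 'world_to_cam': array([[ 3.92144502e-01,  9.19900209e-01, -2.50905009e-03,
        -5.98860311e+02],
       [ 8.81130945e-01, -3.74831231e-01,  2.88287713e-01,
        -3.73635022e+01],
       [ 2.64255457e-01, -1.15261243e-01, -9.57540547e-01,
         3.79643810e+02],
       [ 0.00000000e+00,  0.00000000e+00,  0.00000000e+00,
         1.00000000e+00]])}
```

View pics/side0.png

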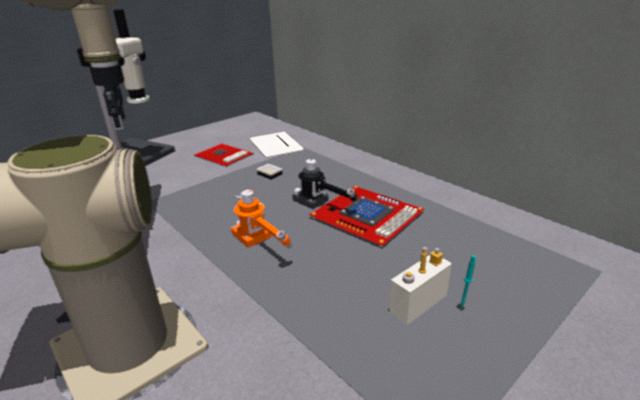

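View pics/top0.png

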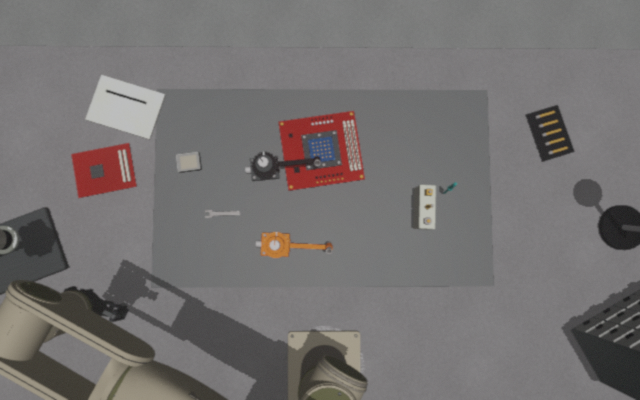

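View pics/wrist0.png

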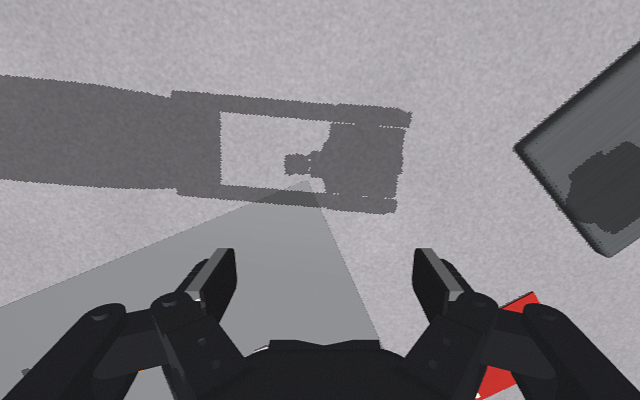

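```bash
cat > h.py <<'E'
import numpy as np, cv2
from bench import r, vision, order
from scipy.spatial.transform import Rotation as R
def K(m):
    f=200/np.tan(np.radians(m["fov_y"]/2)); return f
def px2w(m,u,v,z):
    f=K(m); T=m["world_to_cam"]; d=T[:3,:3].T@np.array([(u-m["cx"])/f,(v-m["cy"])/f,1.]); c=-T[:3,:3].T@T[:3,3]
    return c+d*(z-c[2])/d[2]
def w2px(m,p):
    f=K(m); T=m["world_to_cam"]; q=T[:3,:3]@np.asarray(p,float)+T[:3,3]
    return np.array([f*q[0]/q[2]+m["cx"], f*q[1]/q[2]+m["cy"]])
def ray(m,u,v):
    f=K(m); T=m["world_to_cam"]; d=T[:3,:3].T@np.array([(u-m["cx"])/f,(v-m["cy"])/f,1.]); return -T[:3,:3].T@T[:3,3], d/np.linalg.norm(d)
def tri(obs):
    A=np.zeros((3,3));b=np.zeros(3)
    for m,u,v in obs:
        c,d=ray(m,u,v);P=np.eye(3)-np.outer(d,d);A+=P;b+=P@c
    return np.linalg.solve(A,b)
def crop(src,dst,x0,y0,x1,y1,s):
    p=cv2.imread(src)[y0:y1,x0:x1]; cv2.imwrite(dst,cv2.resize(p,None,fx=s,fy=s,interpolation=cv2.INTER_CUBIC))
def shot(n,name):
    m=vision.camera_model(n); p=vision.snapshot(n); cv2.imwrite(f"pics/{name}.png",p[:,:,::-1]); 
    import pickle; pickle.dump(m,open(f"pics/{name}.pkl","wb")); return m
def load(name):
    import pickle; return pickle.load(open(f"pics/{name}.pkl","rb"))
def st():
    s=r.sense(); Rm=R.from_euler('xyz',s['tcp_rot'],degrees=True).as_matrix()
    print('t',round(s['time'],2),'pos',s['tool_pos'].round(1),'x',Rm[:,0].round(3),'z',Rm[:,2].round(3),'F',s['ft_force'].round(1),'gap',round(s['finger_gap'],1)); return s,Rm
E
python3 - <<'E'
from h import *
crop("pics/top0.png","pics/t0a.png",235,100,375,200,5.5)
crop("pics/top0.png","pics/t0b.png",395,170,475,240,8)
m=vision.camera_model("top")
for n,u,v,z in [("knob",263,160,132),("sleeve",318,161,93),("slim",428,206,130),("block",427,207,85),("spanner",222,213,4),("box",188,162,20)]:
    print(n,px2w(m,u,v,z).round(1))
E
```

```text
knob [608.4 172.2 132. ]
sleeve [612.2  15.1  93. ]
slim [ 477.1 -297.4  130. ]
block [ 477.3 -305.5   85. ]
spanner [464.4 310.3   4. ]
box [620.6 414.   20. ]
```

View pics/t0a.png

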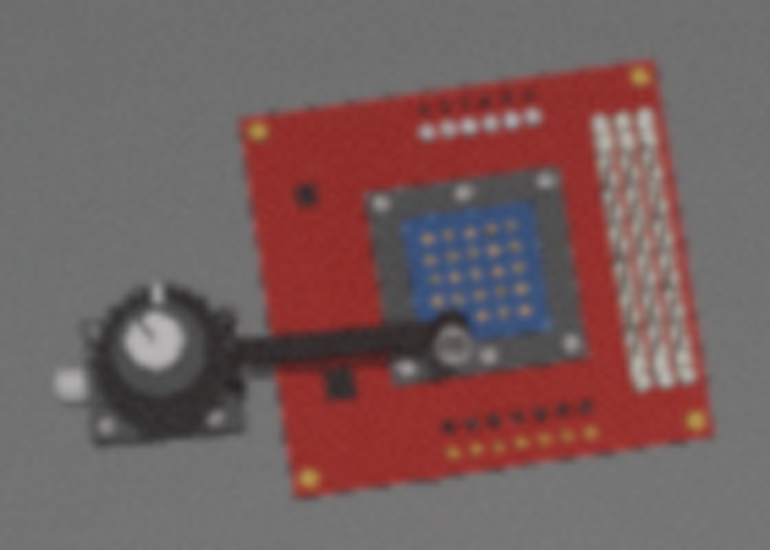

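View pics/t0b.png

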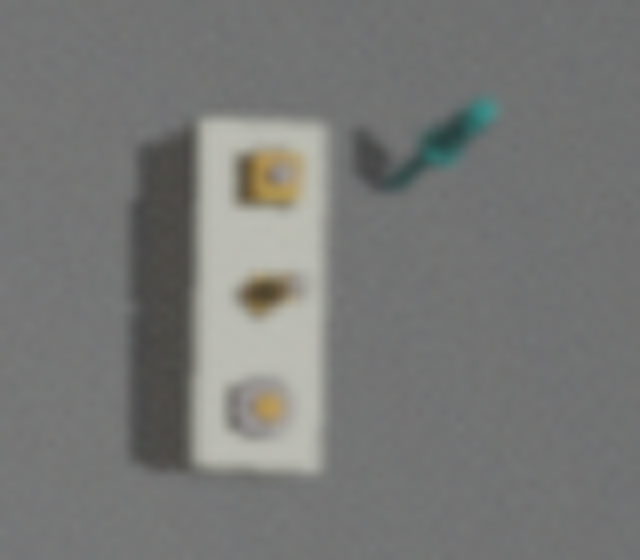

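```bash
python3 - <<'E'
from h import *
s,Rm=st(); print(Rm.round(3))
m=vision.camera_model("wrist"); T=m["world_to_cam"]; c=-T[:3,:3].T@T[:3,3]
print("cam in tool", (Rm.T@(c-s['tool_pos'])).round(1)); print("cam axes in tool (rows x,y,z)", (T[:3,:3]@Rm).round(3))
m=vision.camera_model("top")
a=px2w(m,235+155/5.5,100+340/5.5,132); i=px2w(m,235+157/5.5,100+292/5.5,88); sl=px2w(m,235+454/5.5,100+343/5.5,93)
print(a,i,sl)
print(px2w(m,395+265/8,170+118/8,85),px2w(m,395+258/8,170+468/8,85),px2w(m,395+262/8,170+290/8,89))
E
```

```text
t 0.15 pos [234.4 551.8 238.4] x [-0.001 -0.001 -1.   ] z [ 0.391  0.92  -0.001] F [ 0.5 -0.2  0.6] gap 85.2
[[-0.001 -0.92   0.391]
 [-0.001  0.391  0.92 ]
 [-1.     0.    -0.001]]
cam in tool [-1.345e+02  7.290e+01  1.000e-01]
cam axes in tool (rows x,y,z) [[ 0.001 -0.001  1.   ]
 [-0.288 -0.958 -0.001]
 [ 0.958 -0.288 -0.001]]
[603.15529683 171.61737588 132.        ] [636.32489792 175.39310201  88.        ] [608.16025342  16.48820377  93.        ]
[ 543.12534975 -310.19670943   85.        ] [ 414.1433468  -304.84952139   85.        ] [ 479.20358309 -306.73397748   89.        ]
```

```bash
python3 -m jog '[[[0.025,-0.032,0],[0,0,0.1],1],[[0.05,-0.064,0],[0,0,0.2],1],[[0.075,-0.096,0],[0,0,0.3],1],[[0.1,-0.128,0],[0,0,0.4],1],[[0.125,-0.16,0],[0,0,0.4],1]]'
python3 -m jog '[[[0.025,-0.032,0],[0,0,0],1],[[0.05,-0.064,0],[0,0,0],1],[[0.075,-0.096,0],[0,0,0],1],[[0.1,-0.128,0],[0,0,0],1],[[0.125,-0.16,0],[0,0,0],1]]'
python3 -m jog '[[[0.025,-0.032,0],[0,0,0],1],[[0.05,-0.064,0],[0,0,0],1],[[0.075,-0.096,0],[0,0,0],1],[[0.1,-0.128,0],[0,0,0],1],[[0.1,-0.128,0],[0,0,0],1]]'
python3 - <<'E'
from h import *
st(); shot("wrist","w1")
E
```

```text
time: 0.57
tool_pos: [360.1, 390.6, 239.0]
tcp_rot: [138.2, 90.0, -131.5]
ft_force: [0.6, 0.9, 0.4]
finger_gap: 85.3
time: 0.98
tool_pos: [485.3, 230.4, 239.2]
tcp_rot: [95.5, 90.0, -174.6]
ft_force: [1.5, 0.3, 0.1]
finger_gap: 85.7
time: 1.4
tool_pos: [587.6, 97.9, 238.4]
tcp_rot: [-170.3, 89.8, -80.7]
ft_force: [0.6, 0.4, 0.2]
finger_gap: 85.3
t 1.4 pos [587.6  97.9 238.4] x [ 0.    -0.003 -1.   ] z [ 0.007  1.    -0.003] F [0.6 0.4 0.2] gap 85.3
```

View pics/w1.png

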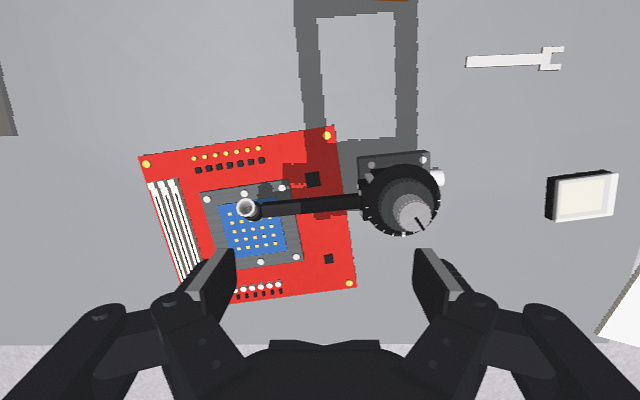

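```bash
python3 - <<'E'
from h import *
crop("pics/w1.png","pics/w1a.png",350,140,450,250,7)
crop("pics/w1.png","pics/w1b.png",210,170,310,240,8)
E
```

```text
(no output)
```

View pics/w1a.png

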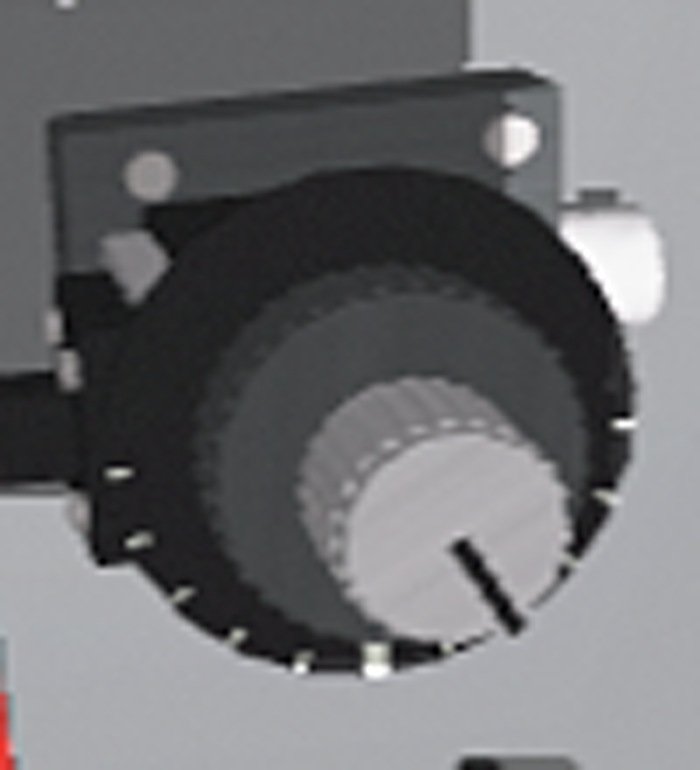

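View pics/w1b.png

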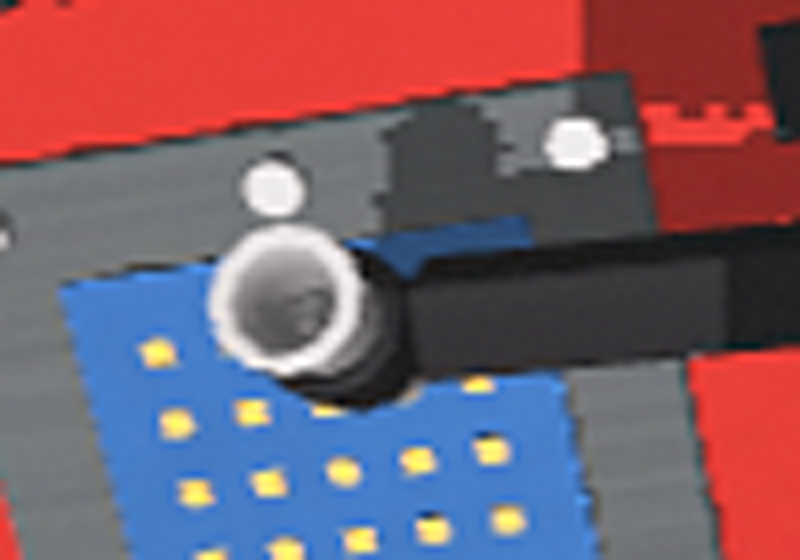

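```bash
python3 - <<'E'
from h import *
m=load("w1")
a=px2w(m,415.5,216.8,132); t=px2w(m,423.9,229.7,132); i=px2w(m,403.7,234.3,88); s=px2w(m,245.9,207.8,93)
plate=px2w(m,350+357/7,140+420/7,88)
print(a,t,i,s,plate)
an=lambda v:np.degrees(np.arctan2(v[1],v[0]))
print("line",an(t-a),"index",an(i-a),np.linalg.norm((i-a)[:2]), "sleeve dist",np.linalg.norm((s-a)[:2]),an(s-a)+90)
# arm direction: edges near sleeve at z ~ 71 (top face 78)
p=px2w(m,210+725/8,170+305/8,78);q=px2w(m,210+420/8,170+328/8,78);print("arm",an(p-q)-90)
mt=load("w1") 
E
```

```text
[605.81443011 175.2825139  132.        ] [617.76417864 183.4817416  132.        ] [641.58016719 178.66789707  88.        ] [609.9569515   20.13156341  93.        ] [604.59269094 173.47467577  88.        ]
line 34.455665442025996 index 5.407185612020302 35.925600461667855 sleeve dist 155.20624318255983 1.5294306253768468
arm 4.135793079569808
```

```bash
python3 -m jog '[[[0.008,0.036,-0.02],[0,0,0],1],[[0.017,0.077,-0.04],[0,0,0],1],[[0.017,0.077,-0.04],[0,0,0],1]]'
python3 - <<'E'
from h import *
st(); shot("wrist","w2")
crop("pics/w2.png","pics/w2a.png",250,180,390,290,5.5)
E
```

```text
time: 1.7
tool_pos: [599.5, 186.1, 194.8]
tcp_rot: [73.8, 89.7, 163.8]
ft_force: [-0.7, -0.9, -0.6]
finger_gap: 85.3
t 1.7 pos [599.5 186.1 194.8] x [-0.006  0.002 -1.   ] z [-0.001  1.     0.002] F [-0.7 -0.9 -0.6] gap 85.3
```

View pics/w2a.png

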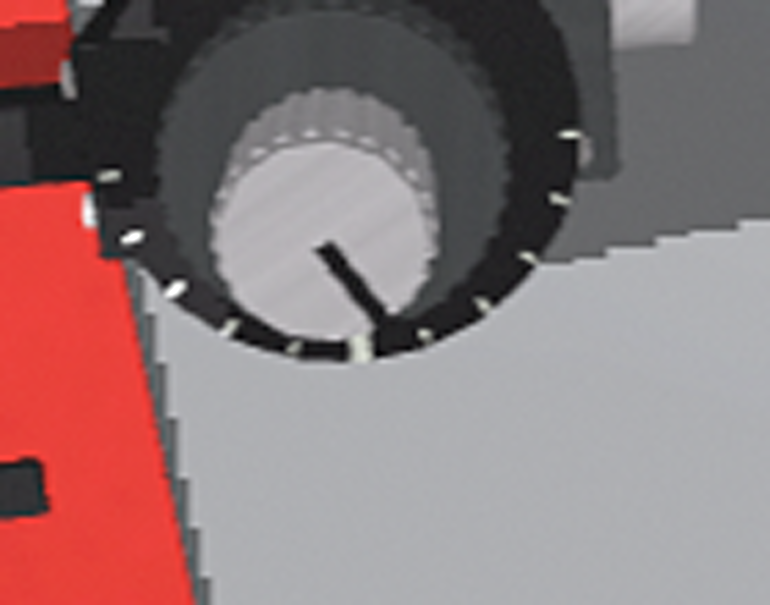

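```bash
python3 - <<'E'
from h import *
st()
m=load("w2");m1=load("w1")
an=lambda v:np.degrees(np.arctan2(v[1],v[0]))
a=px2w(m,309.3,223.6,132); t=px2w(m,320.3,238.3,132); i=px2w(m,315.5,243.3,88)
print(a,t,i,an(t-a),an(i-a),np.linalg.norm((i-a)[:2]),np.linalg.norm((t-a)[:2]))
print(tri([(m,309.3,223.6),(m1,415.5,216.8)]),tri([(m,315.5,243.3),(m1,403.7,234.3)]))
E
```

```text
t 1.75 pos [599.4 185.1 195.5] x [-0.006  0.    -1.   ] z [-0.002  1.     0.   ] F [-0.5 -0.3 -1.4] gap 85.6
[605.48083221 175.60354734 132.        ] [616.74402087 183.30730332 132.        ] [641.41732711 178.51001244  88.        ] 34.37120933531884 4.623892879523116 36.053837595686446 13.645778648446724
[606.01255639 175.55823508 131.05827121] [641.2963724  178.52843396  88.44194419]
```

```bash
python3 -m jog '[[[0.004,-0.0055,-0.03],[0,0,0],1],[[0.004,-0.0055,-0.055],[0,0,0],1],[[0.004,-0.0055,-0.07],[0,0,0],1],[[0.004,-0.0055,-0.076],[0,0,0],1],[[0.004,-0.0055,-0.076],[0,0,0],1]]'
python3 - <<'E'
from h import *
st(); shot("wrist","w3"); crop("pics/w3.png","pics/w3a.png",200,170,450,350,3.2)
E
```

```text
time: 2.17
tool_pos: [604.1, 175.5, 121.7]
tcp_rot: [103.3, 89.8, -166.8]
ft_force: [0.8, -0.3, -0.2]
finger_gap: 85.5
t 2.17 pos [604.1 175.5 121.7] x [-0.003 -0.001 -1.   ] z [ 0.002  1.    -0.001] F [ 0.8 -0.3 -0.2] gap 85.5
```

View pics/w3a.png

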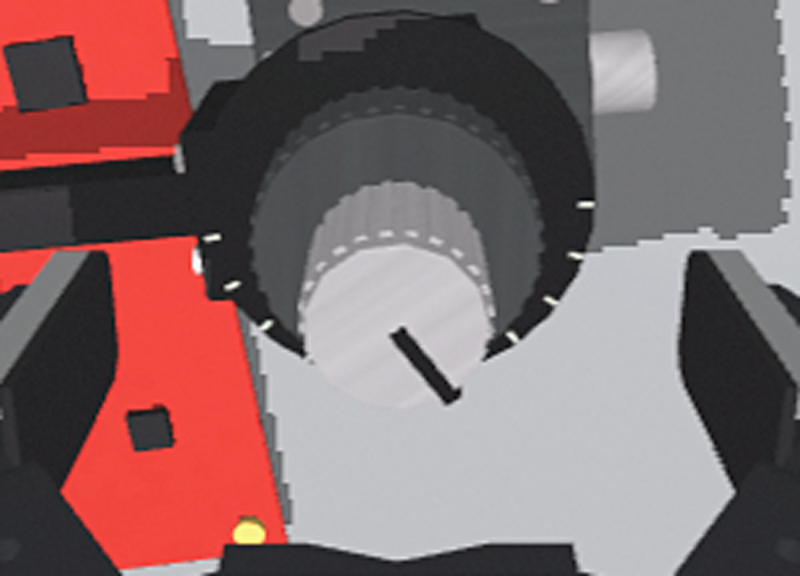

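```bash
python3 -m jog '[[[0.001,0,0],[0,0,0],-1],[[0.001,0,0],[0,0,0],-1],[[0.001,0,0],[0,0,0],-1],[[0.001,0,0],[0,0,0],-1],[[0.001,0,0],[0,0,0],-1]]' 25
python3 -m jog '[[[0,0,0],[0,0,0],-1],[[0,0,0],[0,0,0],-1],[[0,0,0],[0,0,0],-1],[[0,0,0],[0,0,0],-1]]'
python3 - <<'E'
from h import *
st(); shot("wrist","w4"); crop("pics/w4.png","pics/w4a.png",200,170,450,350,3.2)
E
```

```text
time: 2.63
tool_pos: [607.1, 175.5, 124.2]
tcp_rot: [-105.7, 89.9, -15.8]
ft_force: [-0.5, -8.8, 12.0]
finger_gap: 26.6
time: 2.97
tool_pos: [607.2, 175.3, 124.3]
tcp_rot: [-113.0, 89.9, -23.1]
ft_force: [-1.3, -3.7, 6.9]
finger_gap: 26.6
t 2.97 pos [607.2 175.3 124.3] x [ 0.001 -0.001 -1.   ] z [ 0.002  1.    -0.001] F [-1.3 -3.7  6.9] gap 26.6
```

View pics/w4a.png

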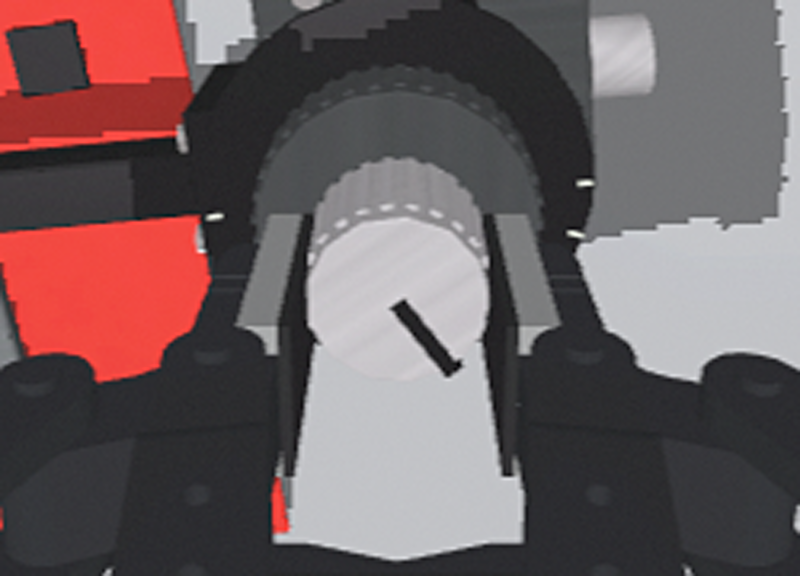

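```bash
python3 -m jog '[[[-0.001,0,0],[0,0,-0.1],-1],[[-0.001,0,0],[0,0,-0.22],-1],[[-0.001,0,0],[0,0,-0.34],-1],[[-0.001,0,0],[0,0,-0.46],-1],[[-0.001,0,0],[0,0,-0.52],-1]]'
python3 -m jog '[[[0,0,0],[0,0,0],-1],[[0,0,0],[0,0,0],-1]]'
python3 - <<'E'
from h import *
st(); shot("wrist","w5"); crop("pics/w5.png","pics/w5a.png",200,150,450,350,3)
E
```

```text
time: 3.43
tool_pos: [606.8, 174.6, 124.4]
tcp_rot: [-90.5, 89.8, -30.8]
ft_force: [0.7, -6.5, 4.6]
finger_gap: 26.9
time: 3.6
tool_pos: [606.8, 174.6, 124.4]
tcp_rot: [-89.8, 89.8, -29.8]
ft_force: [2.4, -5.8, 4.1]
finger_gap: 27.1
t 3.6 pos [606.8 174.6 124.4] x [ 0.002 -0.001 -1.   ] z [0.499 0.866 0.   ] F [ 2.4 -5.8  4.1] gap 27.1
```

View pics/w5a.png

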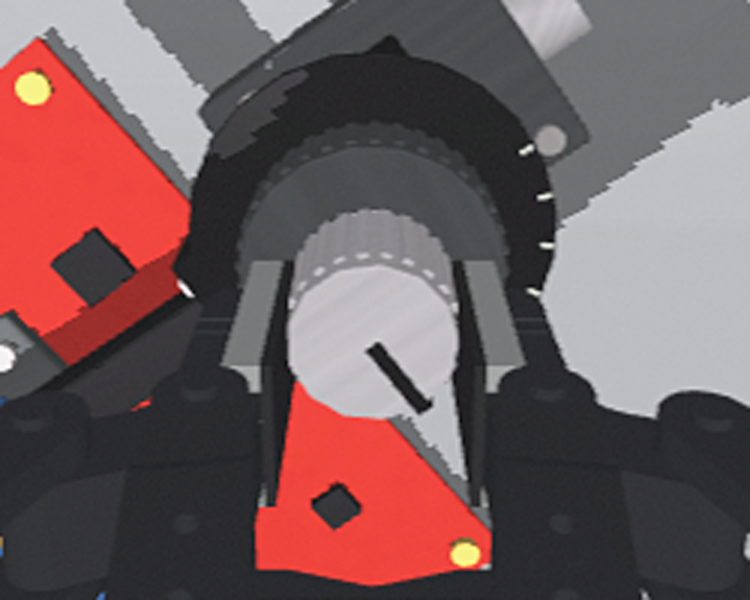

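```bash
python3 -m jog '[[[0,0,0],[0,0,0],0],[[0,0,0],[0,0,0],0.5],[[0,0,0.02],[0,0,0.12],1],[[0,0,0.05],[0,0,0.24],1],[[0,0,0.08],[0,0,0.36],1]]'
python3 -m jog '[[[0,-0.02,0.01],[0,0,0.12],1],[[0,-0.04,0.02],[0,0,0.16],1],[[0,-0.04,0.02],[0,0,0.16],1]]'
python3 - <<'E'
from h import *
st(); shot("wrist","w6"); crop("pics/w6.png","pics/w6a.png",300,150,450,280,5)
E
```

```text
time: 4.07
tool_pos: [604.2, 175.8, 202.3]
tcp_rot: [103.2, 89.8, -175.7]
ft_force: [0.4, 0.3, 0.3]
finger_gap: 84.4
time: 4.32
tool_pos: [607.0, 133.5, 226.4]
tcp_rot: [-96.8, 89.8, -6.8]
ft_force: [-0.5, 0.5, 0.6]
finger_gap: 85.6
t 4.32 pos [607.  133.5 226.4] x [ 0.004 -0.001 -1.   ] z [ 0.     1.    -0.001] F [-0.5  0.5  0.6] gap 85.6
```

View pics/w6a.png

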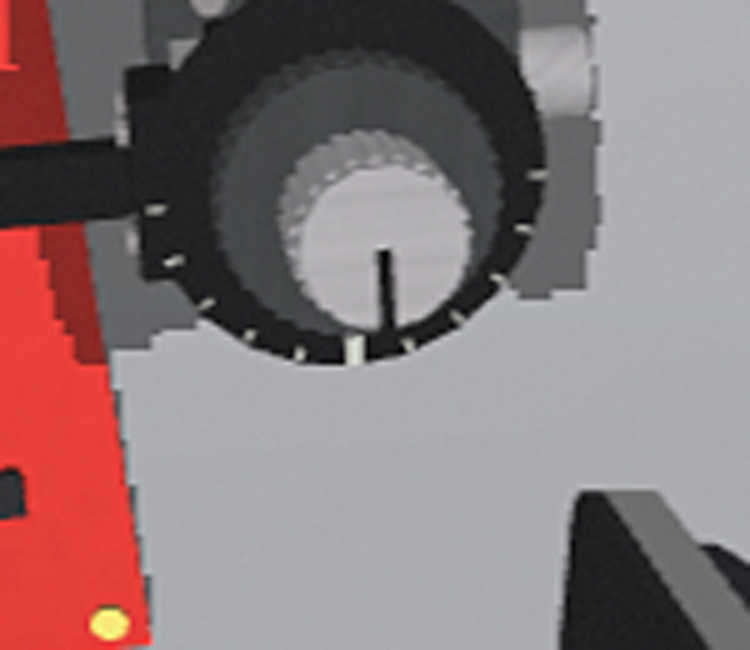

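View pics/w6.png

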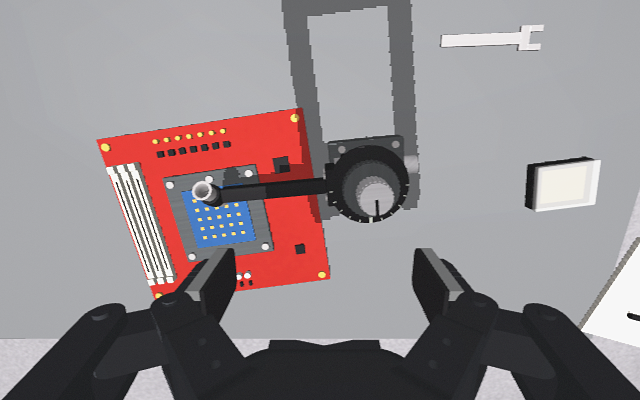

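```bash
python3 - <<'E'
from h import *
from scipy.optimize import least_squares
m=load("w6"); P=lambda x,y,z:px2w(m,300+x/5,150+y/5,z)[:2]
tk=np.array([P(*t,88) for t in [(155,210),(173,260),(207,303),(250,335),(300,354),(409,345),(458,318),(499,277),(524,230),(538,175)]])
s=least_squares(lambda p:np.hypot(tk[:,0]-p[0],tk[:,1]-p[1])-p[2],[605,175,35]); c=s.x; print(c,s.fun.round(2))
an=lambda v:np.degrees(np.arctan2(v[1],v[0]))
a=[an(t-c[:2]) for t in tk]; print(np.round(a,1)); pairs=[(a[4-k]+a[5+k])/2 for k in range(5)]; print(pairs)
i=P(354,350,88); print("index",i,an(i-c[:2]),an(P(353,365,88)-P(356,338,88)))
print("line",an(P(389,328,132)-P(384,250,132)),an(P(389,328,132)-P(382,250,132)),P(384,250,132))
m1=load("w1"); print("sleeve tri?")
E
```

```text
[606.14454175 175.32995714  35.98691423] [ 0.24  0.03 -0.33 -0.2   0.13  0.22  0.12 -0.   -0.26  0.05]
[-80.2 -63.4 -45.9 -28.7 -11.8  22.3  39.3  57.   73.4  90.9]
[np.float64(5.25920621171706), np.float64(5.31504895300969), np.float64(5.551832208017476), np.float64(4.9800576021049245), np.float64(5.354053672929439)]
index [640.67970353 178.43131415] 5.131561000991182 -3.415798244919021
line 6.321414753538958 7.677935851510839 [606.29344598 175.2121504 ]
sleeve tri?
```

```bash
python3 -m jog '[[[-0.01,-0.035,0],[0,0,0],1],[[-0.0215,-0.074,0],[0,0,0],1],[[-0.033,-0.113,0],[0,0,0],1],[[-0.0445,-0.152,0],[0,0,0],1],[[-0.056,-0.191,0],[0,0,0],1]]'
python3 -m jog '[[[-0.0115,-0.039,0],[0,0,0],1],[[-0.023,-0.078,0],[0,0,0],1],[[-0.0345,-0.117,0],[0,0,0],1],[[-0.046,-0.156,0],[0,0,0],1],[[-0.0575,-0.195,0],[0,0,0],1]]'
python3 -m jog '[[[-0.01,-0.03,0],[0,0,0],1],[[-0.0145,-0.05,0],[0,0,0],1],[[-0.0145,-0.05,0],[0,0,0],1],[[-0.0145,-0.05,0],[0,0,0],1]]'
python3 - <<'E'
from h import *
st(); shot("wrist","w7")
E
```

```text
time: 4.78
tool_pos: [548.5, -55.6, 222.0]
tcp_rot: [57.7, 89.9, 147.6]
ft_force: [-0.2, -0.3, 0.5]
finger_gap: 85.4
time: 5.2
tool_pos: [491.3, -250.9, 222.2]
tcp_rot: [29.4, 89.9, 119.3]
ft_force: [0.9, -0.1, 0.4]
finger_gap: 85.5
time: 5.53
tool_pos: [477.2, -300.3, 222.0]
tcp_rot: [32.8, 89.9, 122.5]
ft_force: [0.1, 0.6, 0.1]
finger_gap: 85.3
t 5.53 pos [ 477.2 -300.3  222. ] x [-0.001  0.002 -1.   ] z [0.005 1.    0.002] F [0.1 0.6 0.1] gap 85.3
```

View pics/w7.png

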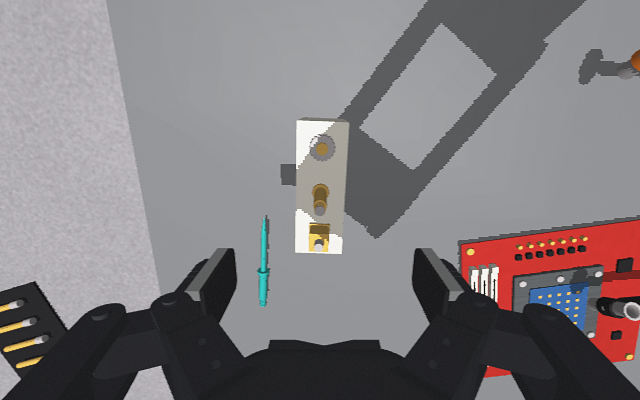

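```bash
python3 - <<'E'
from h import *
crop("pics/w7.png","pics/w7a.png",230,100,380,320,3.6)
crop("pics/side0.png","pics/s0a.png",380,235,490,325,7)
E
```

```text
(no output)
```

View pics/w7a.png

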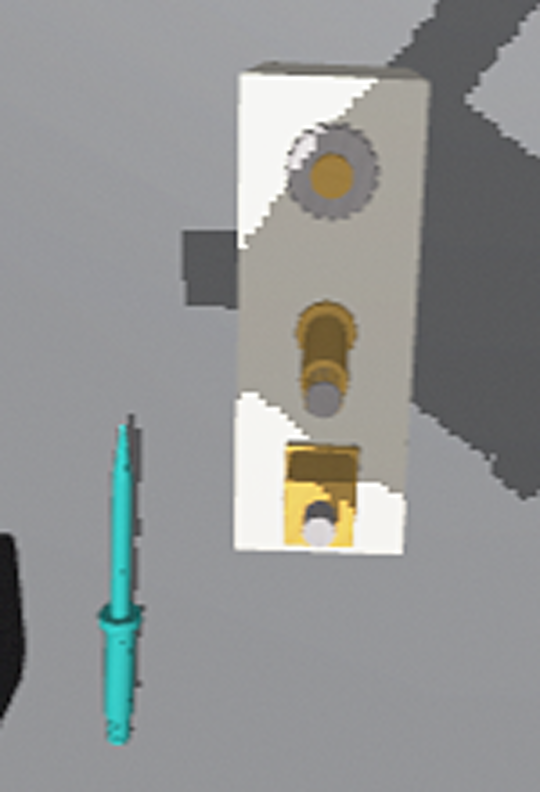

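View pics/s0a.png

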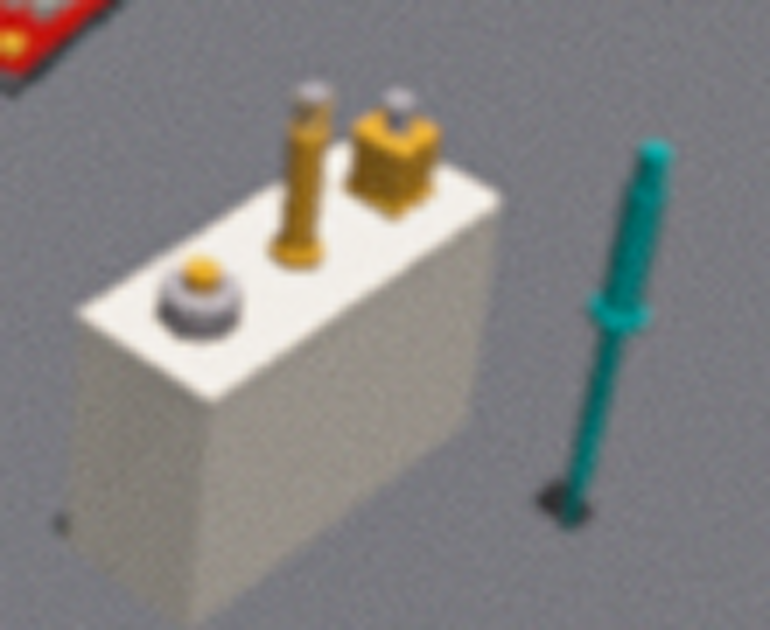

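```bash
python3 - <<'E'
from h import *
m=load("w7"); ms=vision.camera_model("side"); mt=vision.camera_model("top")
W=lambda x,y:(m,230+x/3.6,100+y/3.6); S=lambda x,y:(ms,380+x/7,235+y/7); T=lambda x,y:(mt,395+x/8,170+y/8)
print("turq tip",tri([W(127,418),S(569,520)]),"rear",tri([W(117,740),S(656,150)]), tri([T(395,183),S(569,520)]),tri([T(482,110),S(656,150)]))
print("slim top",tri([W(323,399),S(314,92)]),"collar",tri([W(326,325),S(297,255)]))
print("slim W at z", px2w(*W(324,399),141), px2w(*W(326,326),88))
for c in [(240,72),(430,82),(404,553),(234,549)]: print(px2w(*W(*c),85))
E
```

```text
turq tip [ 535.1362814  -373.10039195   -2.86349944] rear [ 586.30910007 -358.03365475   99.76333899] [ 524.82629385 -377.77238726    6.42906075] [ 539.74218206 -375.6836269   128.55607502]
slim top [ 480.78518691 -303.55105081  139.39496924] collar [ 480.28471643 -303.82682953   83.58753679]
slim W at z [ 480.40993255 -303.50031589  141.        ] [ 479.16391527 -303.59473904   88.        ]
[ 415.70281125 -323.98894277   85.        ]
[ 418.33949387 -277.68626305   85.        ]
[ 545.58681494 -282.54917386   85.        ]
[ 544.06300787 -329.74229855   85.        ]
```

```bash
python3 - <<'E'
from h import *
m=load("w7")
W=lambda x,y:(m,230+x/3.6,100+y/3.6)
a=px2w(*W(127,418),5);b=px2w(*W(117,740),5);print(a,b,np.linalg.norm(a-b))
shot("side","s1");crop("pics/s1.png","pics/s1a.png",340,200,500,330,5)
E
```

```text
[ 534.85365238 -373.76549083    5.        ] [ 665.2439785  -385.63413513    5.        ] 130.92937738652904
```

View pics/s1a.png

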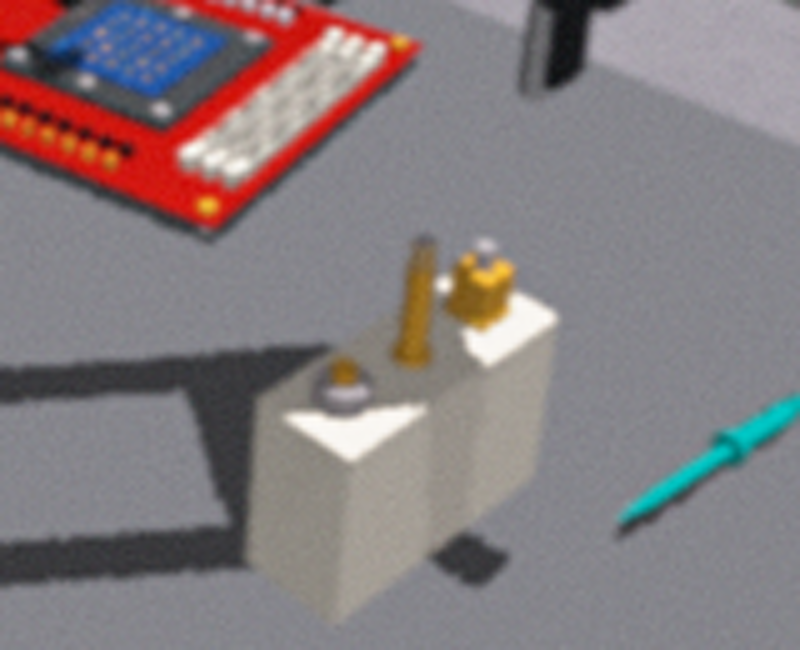

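```bash
python3 -m jog '[[[0.003,-0.0033,-0.03],[0,0,-0.042],1],[[0.003,-0.0033,-0.065],[0,0,-0.042],1],[[0.003,-0.0033,-0.09],[0,0,-0.042],1],[[0.003,-0.0033,-0.1],[0,0,-0.042],1],[[0.003,-0.0033,-0.1],[0,0,-0.042],1]]'
python3 - <<'E'
from h import *
st(); shot("wrist","w8"); crop("pics/w8.png","pics/w8a.png",200,80,450,350,2.9)
E
```

```text
time: 6.05
tool_pos: [479.3, -300.8, 119.8]
tcp_rot: [52.4, 89.6, 140.0]
ft_force: [0.3, 0.4, 0.4]
finger_gap: 85.6
t 6.05 pos [ 479.3 -300.8  119.8] x [-0.005  0.004 -1.   ] z [0.042 0.999 0.004] F [0.3 0.4 0.4] gap 85.6
```

View pics/w8a.png

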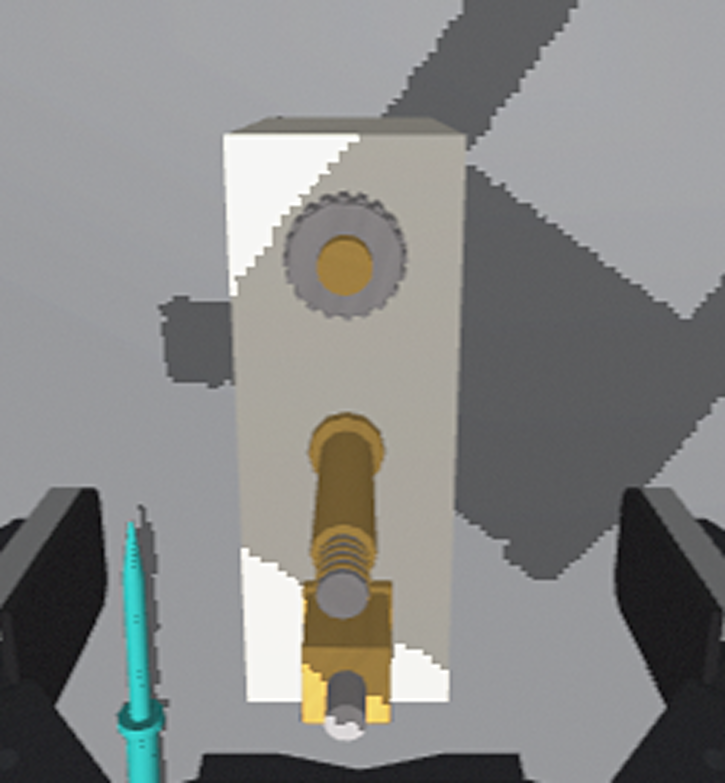

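```bash
python3 -m jog '[[[0,0,-0.012],[0,0,0],1],[[0,0,-0.02],[0,0,0],1],[[0,0,-0.02],[0,0,0],1]]'
python3 - <<'E'
from h import *
st(); shot("wrist","w9"); crop("pics/w9.png","pics/w9a.png",200,80,450,350,2.9)
E
```

```text
time: 6.35
tool_pos: [480.5, -303.2, 102.5]
tcp_rot: [49.3, 90.0, 136.8]
ft_force: [-0.9, -0.0, 0.1]
finger_gap: 85.6
t 6.35 pos [ 480.5 -303.2  102.5] x [-0.  0. -1.] z [0.044 0.999 0.   ] F [-0.9 -0.   0.1] gap 85.6
```

View pics/w9a.png

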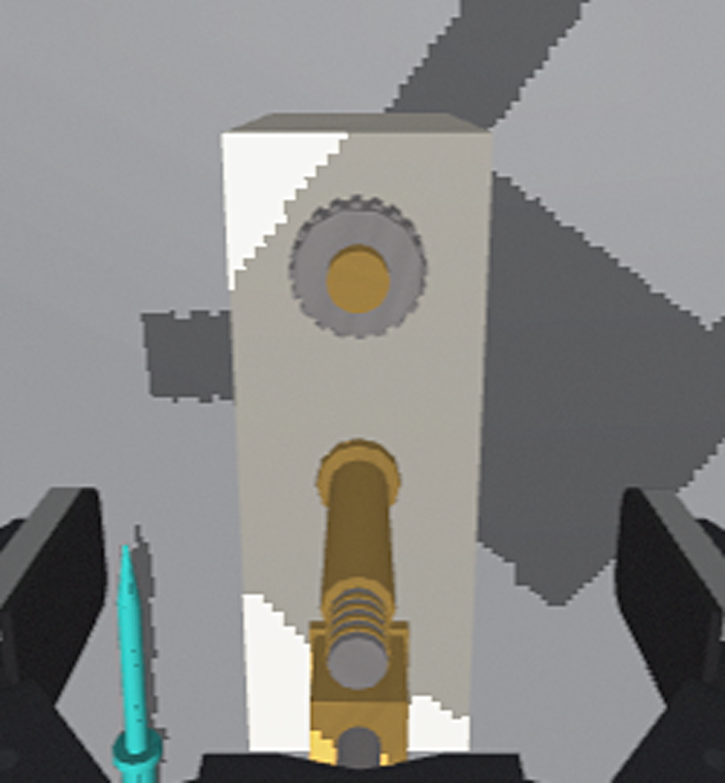

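Centred (probe column 358 vs pad middle 360). Close.

```bash
python3 -m jog '[[[0,0,0],[0,0,0],-1],[[0,0,0],[0,0,0],-1],[[0,0,0],[0,0,0],-1],[[0,0,0],[0,0,0],-1],[[0,0,0],[0,0,0],-1]]' 60
python3 -m jog '[[[0,0,0],[0,0,0],-1],[[0,0,0],[0,0,0],-1],[[0,0,0],[0,0,0],-1]]' 60
python3 - <<'E'
from h import *
st(); shot("wrist","w10"); crop("pics/w10.png","pics/w10a.png",200,80,450,350,2.9)
E
```

```text
time: 6.82
tool_pos: [480.8, -303.7, 103.6]
tcp_rot: [-123.4, 90.0, -36.0]
ft_force: [-0.3, -0.1, -0.5]
finger_gap: 25.7
time: 7.07
tool_pos: [480.8, -303.7, 103.6]
tcp_rot: [-128.8, 90.0, -41.3]
ft_force: [-0.2, 0.2, 2.8]
finger_gap: 9.3
t 7.07 pos [ 480.8 -303.7  103.6] x [ 0. -0. -1.] z [ 0.044  0.999 -0.   ] F [-0.2  0.2  2.8] gap 9.3
```

View pics/w10a.png

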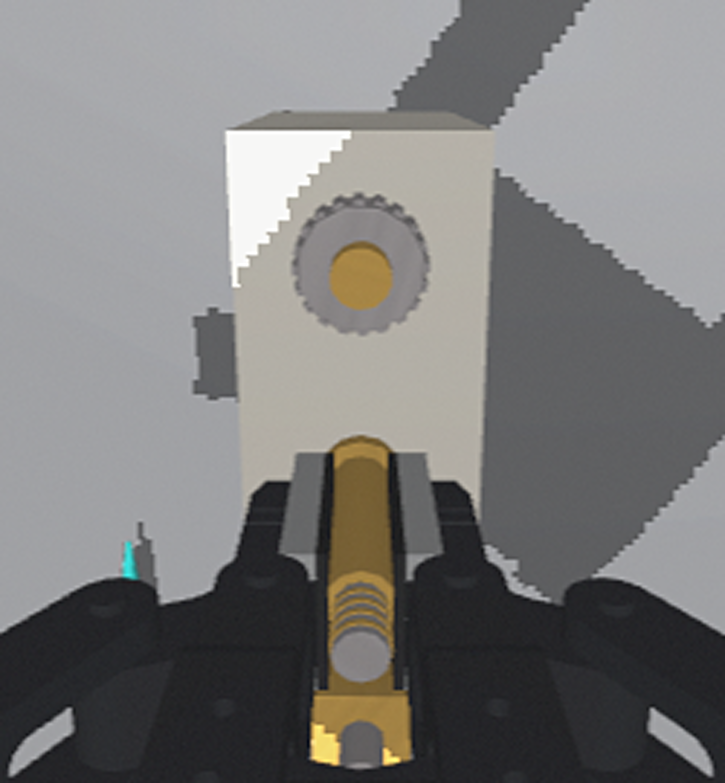

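```bash
cat > tgt.py <<'E'
from h import *
M=np.array([608.9,19.9,93.0]); yaw=np.radians(5.2)
ez=R.from_euler('z',yaw).as_matrix()@np.array([-np.sin(np.radians(28)),0,np.cos(np.radians(28))]); ey=R.from_euler('z',yaw).as_matrix()@np.array([0,1,0.])
Rt=np.column_stack([-ez,np.cross(ey,-ez),ey])
E
python3 - <<'E'
from tgt import *
s,Rm=st()
print(Rt.round(3)); dR=R.from_matrix(Rt@Rm.T).as_rotvec(); print("rotvec",dR.round(3),np.degrees(np.linalg.norm(dR)))
for so in (50,20): 
    p=M+ez*(18.6+75+so); print(so,p,p-s['tool_pos'])
E
python3 -m jog '[[[0,0,0.01],[0,0,0],-1],[[0,0,0.03],[0,0,0],-1],[[0,0,0.06],[0,0,0],-1],[[0,0,0.09],[0,0,0],-1],[[0,0,0.12],[0,0,0],-1]]' 80
```

```text
t 7.12 pos [ 480.8 -303.7  103.6] x [ 0. -0. -1.] z [ 0.044  0.999 -0.   ] F [-0.5 -0.6  1.5] gap 8.8
[[ 0.468 -0.879 -0.091]
 [ 0.043 -0.08   0.996]
 [-0.883 -0.469  0.   ]]
rotvec [ 0.012 -0.489  0.132] 29.00180103578974
50 [541.76134145  13.78990342 219.79127433] [ 60.98164226 317.4981218  116.22079421]
20 [555.7875236   15.06638599 193.30284655] [ 75.00782441 318.77460437  89.73236643]
time: 7.53
tool_pos: [480.2, -303.3, 224.9]
tcp_rot: [54.8, 90.0, 142.3]
ft_force: [0.6, -0.6, -0.1]
finger_gap: 8.5
```

```bash
python3 -m jog '[[[0.007,0.036,0.003],[0.002,-0.098,0.026],-1],[[0.0145,0.075,0.003],[0.005,-0.196,0.053],-1],[[0.022,0.114,0.003],[0.007,-0.294,0.079],-1],[[0.0295,0.153,0.003],[0.01,-0.391,0.106],-1],[[0.037,0.192,0.003],[0.012,-0.489,0.132],-1]]'
python3 -m jog '[[[0.0075,0.039,-0.002],[0,0,0],-1],[[0.015,0.078,-0.004],[0,0,0],-1],[[0.0215,0.112,-0.006],[0,0,0],-1],[[0.0243,0.1254,-0.006],[0,0,0],-1],[[0.0243,0.1254,-0.006],[0,0,0],-1]]'
python3 - <<'E'
from h import *
st(); shot("wrist","w11"); shot("side","s11"); shot("top","t11")
E
```

```text
time: 7.95
tool_pos: [518.0, -110.2, 227.5]
tcp_rot: [-90.0, 61.7, 5.3]
ft_force: [0.9, 0.5, -0.2]
finger_gap: 8.6
time: 8.37
tool_pos: [541.8, 17.2, 220.8]
tcp_rot: [-89.9, 62.0, 5.6]
ft_force: [-0.8, -0.9, -0.3]
finger_gap: 8.5
t 8.37 pos [541.8  17.2 220.8] x [ 0.468  0.046 -0.883] z [-0.095  0.995  0.001] F [-0.8 -0.9 -0.3] gap 8.5
```

View pics/w11.png

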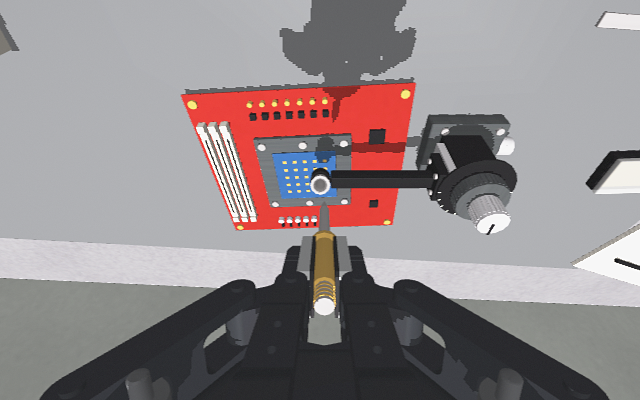

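View pics/s11.png

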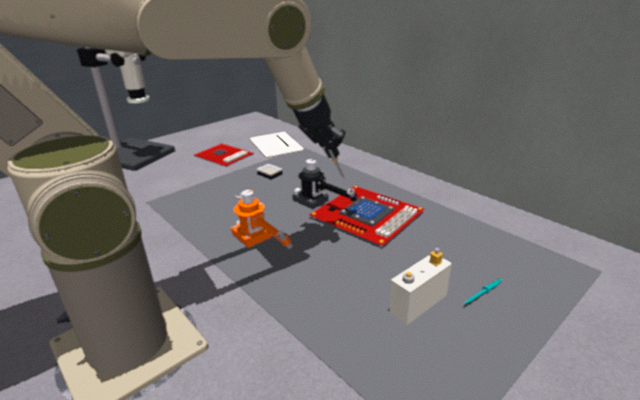

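```bash
python3 - <<'E'
from tgt import *
crop("pics/w11.png","pics/w11a.png",270,150,370,250,7.8)
crop("pics/s11.png","pics/s11a.png",310,130,410,205,8)
m=load("w11")
s,Rm=st()
print("pred mouth",w2px(m,M),"pred tip",w2px(m,s['tool_pos']+Rm[:,0]*93.6), "sleeve bottom",w2px(m,M-ez*50))
ms=load("s11");print("side mouth",w2px(ms,M),"tip",w2px(ms,s['tool_pos']+Rm[:,0]*93.6))
E
```

```text
t 8.52 pos [541.8  13.5 220.6] x [ 0.467  0.043 -0.883] z [-0.092  0.996  0.   ] F [-0.3 -0.1  0.2] gap 8.9
pred mouth [320.46178942 184.92735841] pred tip [319.59037924 201.43817137] sleeve bottom [320.88014354 173.65815028]
side mouth [350.62879796 190.62015905] tip [345.05854841 178.44777831]
```

View pics/w11a.png

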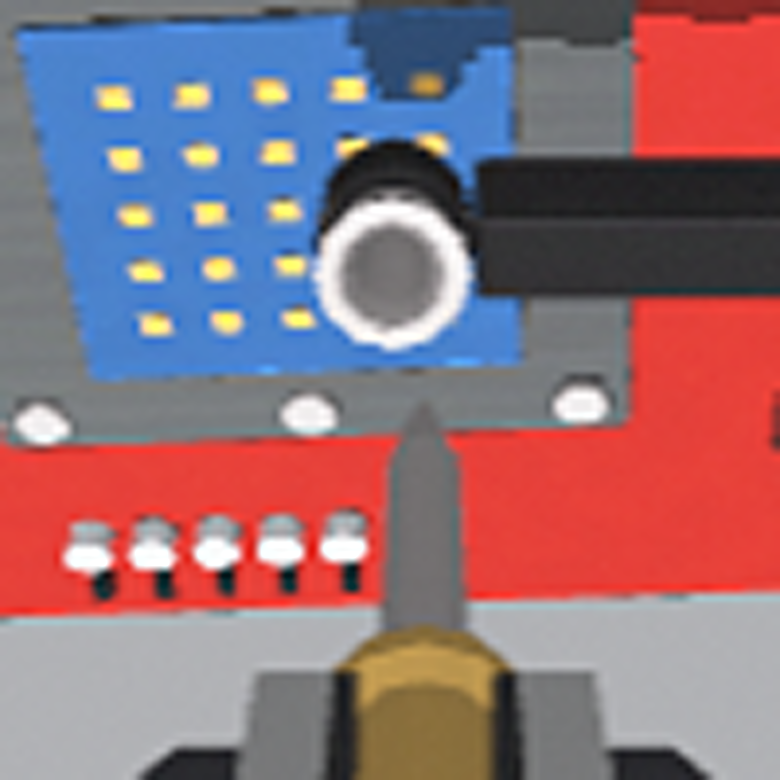

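View pics/s11a.png

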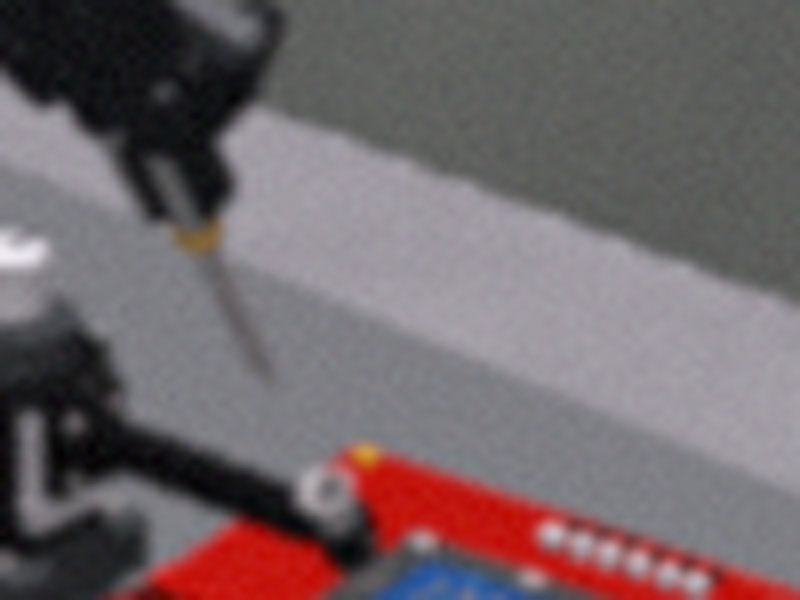

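```bash
python3 -m jog '[[[0.007,0.0008,-0.0138],[0,0,0],-1],[[0.0164,0.0017,-0.0318],[0,0,0],-1],[[0.0257,0.0026,-0.0494],[0,0,0],-1],[[0.028,0.0028,-0.0538],[0,0,0],-1],[[0.028,0.0028,-0.0538],[0,0,0],-1]]' 100
python3 - <<'E'
from tgt import *
s,Rm=st(); shot("wrist","w12"); crop("pics/w12.png","pics/w12a.png",270,150,370,250,7.8)
d=s['tool_pos']-M; h=d@ez; print("collar height over mouth",h-18.6,"lateral",(d-h*ez).round(2), "y",(d@ey).round(2))
E
```

```text
time: 8.93
tool_pos: [568.9, 15.3, 164.3]
tcp_rot: [-89.9, 62.2, 5.2]
ft_force: [0.9, 0.1, -0.4]
finger_gap: 8.7
t 8.93 pos [568.9  15.3 164.3] x [ 0.464  0.043 -0.885] z [-0.089  0.996  0.001] F [ 0.9  0.1 -0.4] gap 8.7
collar height over mouth 63.292707092769426 lateral [-1.73 -1.07 -0.97] y -0.91
```

View pics/w12a.png

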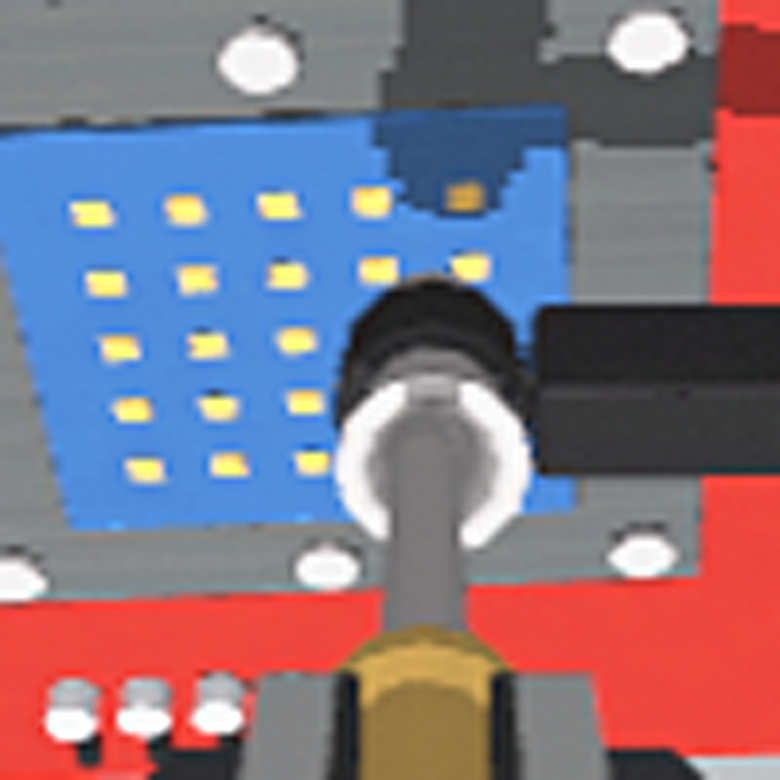

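```bash
python3 - <<'E'
from tgt import *
m=load("w12"); s,Rm=st()
T=m["world_to_cam"]; c=-T[:3,:3].T@T[:3,3]
tp=c-Rm@np.array([-134.5,72.9,0.1]); print(tp)
f=lambda p:((w2px(m,p)-[270,150])*7.8).round(0)
print("mouth",f(M)); 
for d in (18.6,40,60,73.6,80,85,93.6): print(d-18.6,f(tp+Rm[:,0]*d))
crop("pics/w12.png","pics/w12b.png",305,180,345,235,14)
E
```

```text
t 8.98 pos [569.4  15.5 165.9] x [ 0.466  0.042 -0.884] z [-0.089  0.996  0.001] F [-0.   0.  -0.8] gap 8.2
[569.06741306  15.15101688 164.29564062]
mouth [435. 465.]
0.0 [423. 727.]
21.4 [423. 611.]
41.4 [423. 523.]
54.99999999999999 [423. 472.]
61.4 [423. 450.]
66.4 [423. 434.]
75.0 [423. 408.]
```

View pics/w12b.png

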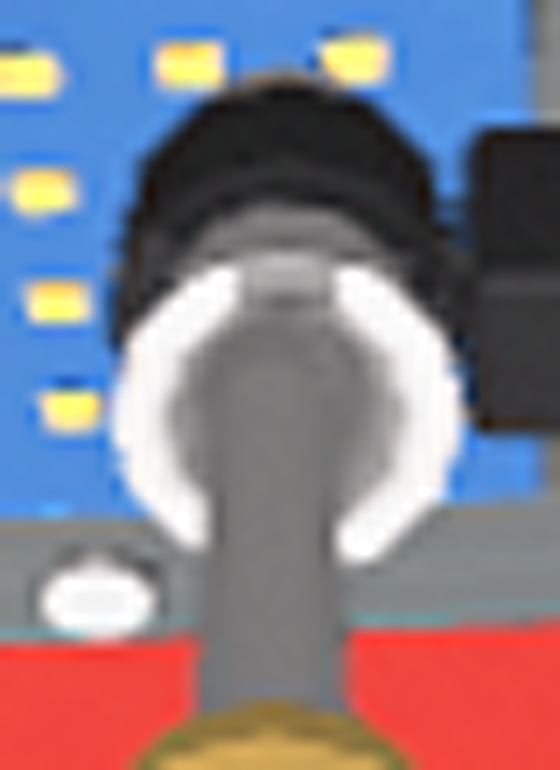

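```bash
python3 -m jog '[[[0.003,0.0009,-0.005],[0,0,0],-1],[[0.0065,0.0013,-0.0125],[0,0,0],-1],[[0.0103,0.0016,-0.0195],[0,0,0],-1],[[0.014,0.002,-0.0265],[0,0,0],-1],[[0.014,0.002,-0.0265],[0,0,0],-1]]' 110
python3 - <<'E'
from tgt import *
s,Rm=st(); shot("wrist","w13"); crop("pics/w13.png","pics/w13a.png",270,150,370,250,7.8)
d=s['tool_pos']-M; h=d@ez; print("collar height over mouth",h-18.6,"lateral",(d-h*ez).round(2), "y",(d@ey).round(2), s['wrist_torque'].round(2))
E
```

```text
time: 9.4
tool_pos: [583.9, 18.4, 138.5]
tcp_rot: [-90.0, 62.1, 5.2]
ft_force: [0.4, -3.8, -1.0]
finger_gap: 8.0
t 9.4 pos [583.9  18.4 138.5] x [ 0.467  0.043 -0.883] z [-0.091  0.996  0.   ] F [ 0.4 -3.8 -1. ] gap 8.0
collar height over mouth 33.3191910979394 lateral [-0.71  0.68 -0.34] y 0.74 [-0.61  0.13 -0.38]
```

View pics/w13a.png

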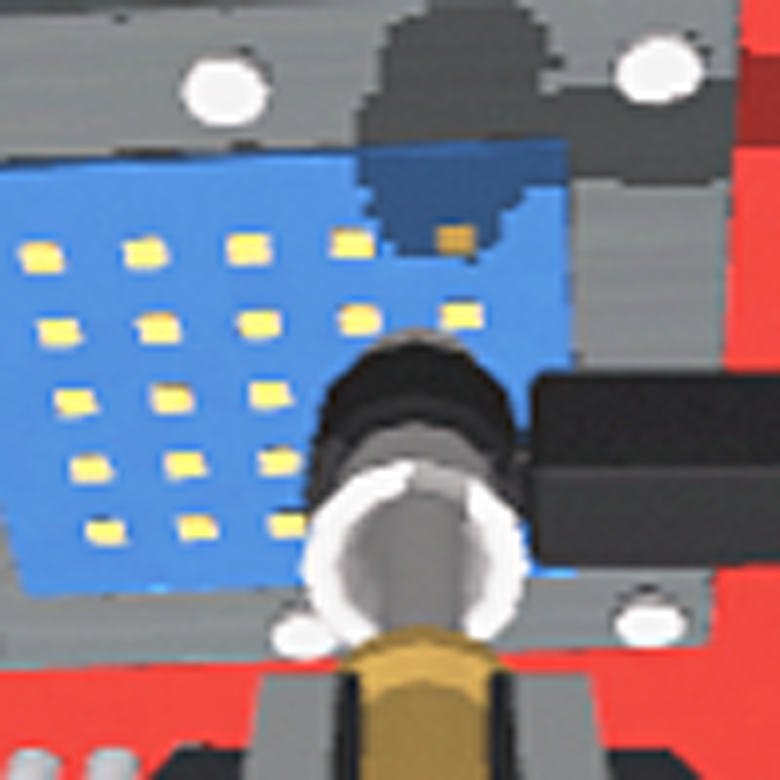

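```bash
python3 -m jog '[[[0.0025,-0.0005,-0.0035],[0,0,0],-1],[[0.005,-0.0002,-0.0085],[0,0,0],-1],[[0.0078,0,-0.014],[0,0,0],-1],[[0.0106,0.0002,-0.0194],[0,0,0],-1],[[0.0106,0.0002,-0.0194],[0,0,0],-1]]' 120
python3 - <<'E'
from tgt import *
s,Rm=st(); 
d=s['tool_pos']-M; h=d@ez; print("collar height over mouth",h-18.6,"lateral",(d-h*ez).round(2), "y",(d@ey).round(2), s['wrist_torque'].round(2),"axial F",s['ft_force']@ez)
E
```

```text
time: 9.87
tool_pos: [594.8, 19.0, 119.9]
tcp_rot: [-89.9, 62.0, 5.3]
ft_force: [4.4, -1.3, -3.5]
finger_gap: 7.9
t 9.87 pos [594.8  19.  119.9] x [ 0.468  0.043 -0.883] z [-0.091  0.996  0.001] F [ 4.4 -1.3 -3.5] gap 7.9
collar height over mouth 11.762804824849212 lateral [0.12 0.4  0.09] y 0.38 [-0.21 -0.32 -0.12] axial F -5.043446765394093
```

```bash
python3 -m jog '[[[0.0015,0,-0.0025],[0,0,0],-1],[[0.003,0.0001,-0.0055],[0,0,0],-1],[[0.0047,0.0002,-0.0088],[0,0,0],-1],[[0.0047,0.0002,-0.0088],[0,0,0],-1]]' 120
python3 - <<'E'
from tgt import *
s,Rm=st(); shot("wrist","w14"); crop("pics/w14.png","pics/w14a.png",270,150,370,250,7.8)
d=s['tool_pos']-M; h=d@ez; print("collar height over mouth",h-18.6,"lateral",(d-h*ez).round(2), "y",(d@ey).round(2), s['wrist_torque'].round(2),"axial F",s['ft_force']@ez)
E
```

```text
time: 10.2
tool_pos: [599.5, 19.2, 111.6]
tcp_rot: [-89.9, 62.0, 5.3]
ft_force: [4.4, 0.2, -3.4]
finger_gap: 7.8
t 10.2 pos [599.5  19.2 111.6] x [ 0.468  0.043 -0.883] z [-0.091  0.996  0.001] F [ 4.4  0.2 -3.4] gap 7.8
collar height over mouth 2.2250702802324938 lateral [0.33 0.18 0.18] y 0.15 [-0.07 -0.31  0.  ] axial F -5.041138309371396
```

View pics/w14a.png

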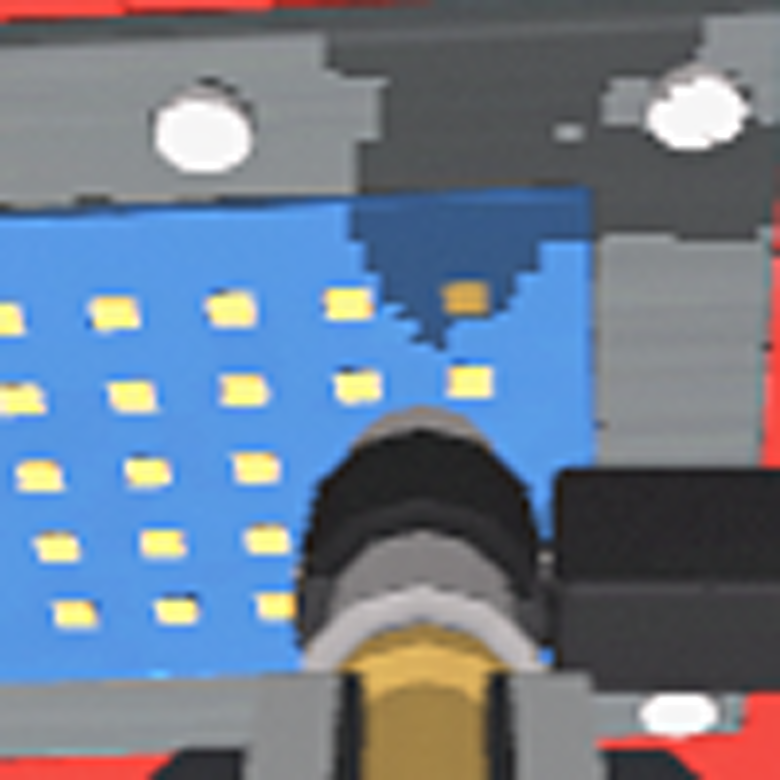

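```bash
python3 -m jog '[[[0.0008,0,-0.0014],[0,0,0],-1],[[0.0014,0.0001,-0.0026],[0,0,0],-1],[[0.0014,0.0001,-0.0026],[0,0,0],-1]]' 120
python3 - <<'E'
from tgt import *
s,Rm=st()
d=s['tool_pos']-M; h=d@ez; print("collar height over mouth",h-18.6,"lateral",(d-h*ez).round(2), "y",(d@ey).round(2), s['wrist_torque'].round(2),"axial F",s['ft_force']@ez)
E
```

```text
time: 10.5
tool_pos: [600.8, 19.2, 109.4]
tcp_rot: [-89.9, 62.0, 5.3]
ft_force: [-0.1, -0.5, 3.2]
finger_gap: 7.8
t 10.5 pos [600.8  19.2 109.4] x [ 0.468  0.043 -0.883] z [-0.091  0.996  0.   ] F [-0.1 -0.5  3.2] gap 7.8
collar height over mouth -0.32086437962121295 lateral [0.43 0.07 0.23] y 0.03 [-0.06  0.05  0.03] axial F 2.9009374234067744
```

```bash
python3 -m jog '[[[0.0005,0,-0.0009],[0,0,0],-1],[[0.0009,0.0001,-0.0018],[0,0,0],-1],[[0.0009,0.0001,-0.0018],[0,0,0],-1]]' 120
python3 - <<'E'
from tgt import *
s,Rm=st(); shot("wrist","w15"); crop("pics/w15.png","pics/w15a.png",270,150,370,250,7.8)
d=s['tool_pos']-M; h=d@ez; print("collar height over mouth",h-18.6,"lateral",(d-h*ez).round(2), "y",(d@ey).round(2), s['wrist_torque'].round(2),"axial F",s['ft_force']@ez)
E
```

```text
time: 10.75
tool_pos: [602.0, 18.9, 108.6]
tcp_rot: [-90.0, 61.9, 5.2]
ft_force: [-10.5, -1.8, 13.7]
finger_gap: 7.7
t 10.75 pos [602.   18.9 108.6] x [ 0.469  0.043 -0.882] z [-0.091  0.996 -0.   ] F [-10.5  -1.8  13.7] gap 7.7
collar height over mouth -1.5986222875495706 lateral [ 1.06 -0.26  0.55] y -0.35 [-0.22  0.79 -0.1 ] axial F 17.09071198275798
```

View pics/w15a.png

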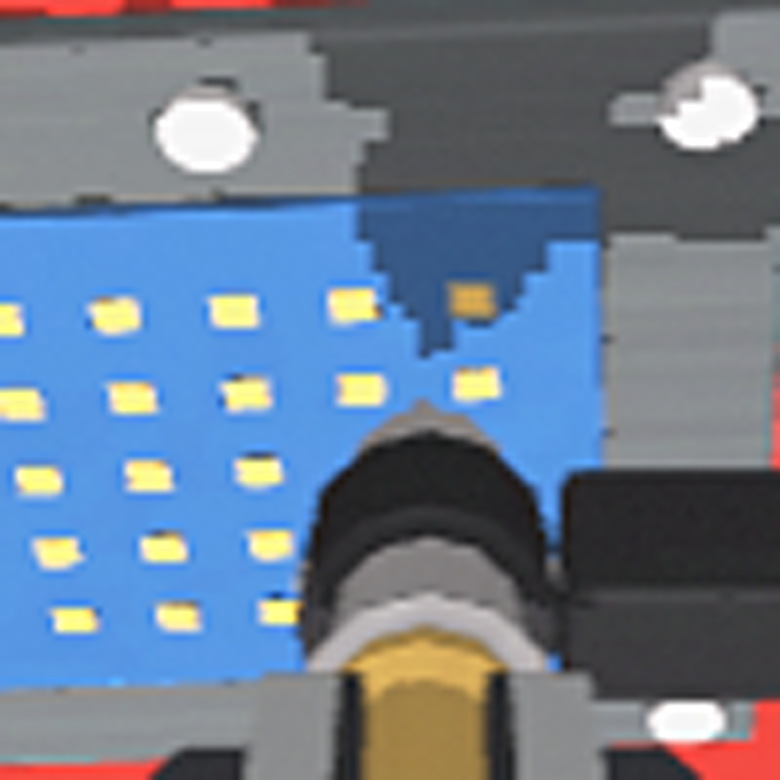

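```bash
python3 -m jog '[[[0.0004,0,-0.0008],[0,0,0],-1],[[0.0004,0,-0.0008],[0,0,0],-1],[[0.0004,0,-0.0008],[0,0,0],-1]]' 120
python3 - <<'E'
from tgt import *
s,Rm=st()
d=s['tool_pos']-M; h=d@ez; print("collar height over mouth",h-18.6,"lateral",(d-h*ez).round(2), "y",(d@ey).round(2), s['wrist_torque'].round(2),"axial F",s['ft_force']@ez)
E
```

```text
time: 11.05
tool_pos: [602.5, 18.8, 108.2]
tcp_rot: [-90.0, 61.9, 5.2]
ft_force: [-13.5, -3.5, 16.7]
finger_gap: 7.8
t 11.05 pos [602.5  18.8 108.2] x [ 0.469  0.043 -0.882] z [-0.091  0.996 -0.   ] F [-13.5  -3.5  16.7] gap 7.8
collar height over mouth -2.0800468308291755 lateral [ 1.28 -0.35  0.66] y -0.46 [-0.38  0.97 -0.12] axial F 21.17808210857945
```

```bash
python3 -m jog '[[[-0.0004,0,0.0008],[0,0,0],-0.4],[[-0.0004,0,0.0008],[0,0,0],-0.2],[[-0.0004,0,0.0008],[0,0,0],0]]' 
python3 - <<'E'
from tgt import *
s,Rm=st(); shot("wrist","w16"); crop("pics/w16.png","pics/w16a.png",250,150,390,290,5.6)
E
```

```text
time: 11.3
tool_pos: [601.1, 19.3, 106.9]
tcp_rot: [-89.9, 62.0, 5.3]
ft_force: [0.7, -0.0, -0.6]
finger_gap: 42.1
t 11.3 pos [601.1  19.3 106.9] x [ 0.467  0.043 -0.883] z [-0.091  0.996  0.001] F [ 0.7 -0.  -0.6] gap 42.1
```

View pics/w16a.png

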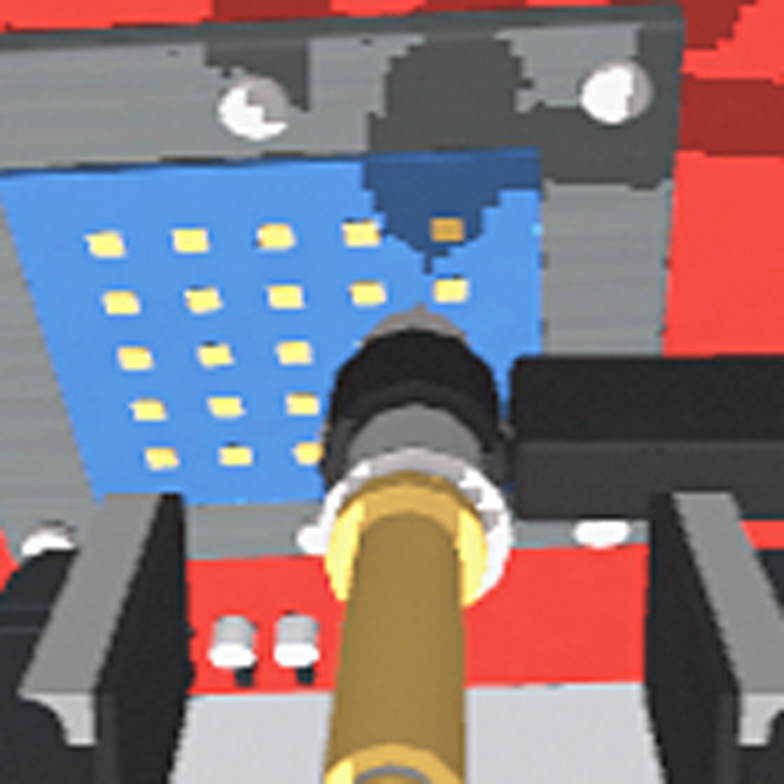

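```bash
python3 -m jog '[[[-0.0047,-0.0004,0.0088],[0,0,0],0.2],[[-0.014,-0.0013,0.0265],[0,0,0],0.2],[[-0.028,-0.0026,0.053],[0,0,0],0.2],[[-0.042,-0.0038,0.0795],[0,0,0],0.2],[[-0.0467,-0.0043,0.0883],[0,0,0],0.2]]' 
python3 -m jog '[[[0,-0.01,0],[0,0,0],0.2],[[0,-0.01,0],[0,0,0],0.2],[[0,-0.01,0],[0,0,0],0.2]]' 
python3 - <<'E'
from tgt import *
s,Rm=st(); shot("wrist","w17"); crop("pics/w17.png","pics/w17a.png",270,130,370,230,7.8)
shot("side","s17"); crop("pics/s17.png","pics/s17a.png",320,150,400,210,9.5)
m=load("w17"); print(((w2px(m,M)-[270,130])*7.8).round(), ((w2px(m,M+ez*4)-[270,130])*7.8).round(),((w2px(m,M+ez*56)-[270,130])*7.8).round())
E
```

```text
time: 11.77
tool_pos: [555.2, 14.8, 199.6]
tcp_rot: [-90.0, 61.8, 5.2]
ft_force: [1.2, -0.2, 1.6]
finger_gap: 51.4
time: 12.02
tool_pos: [554.5, 4.7, 194.8]
tcp_rot: [-89.9, 62.0, 5.2]
ft_force: [0.0, 0.6, -0.6]
finger_gap: 51.1
t 12.02 pos [554.5   4.7 194.8] x [ 0.467  0.043 -0.883] z [-0.09   0.996  0.001] F [ 0.   0.6 -0.6] gap 51.1
[516. 511.] [518. 521.] [540. 691.]
```

View pics/w17a.png

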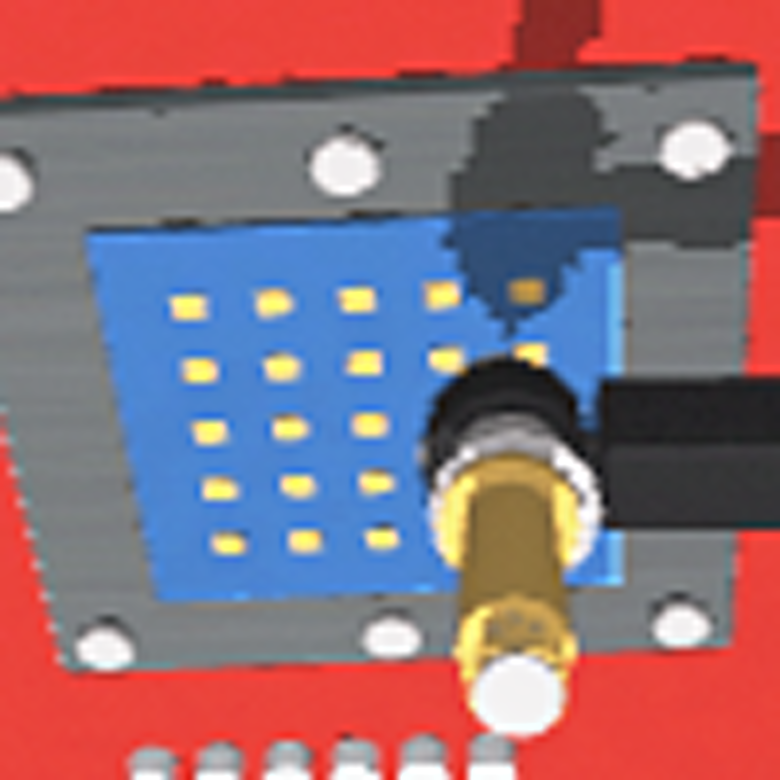

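View pics/s17a.png

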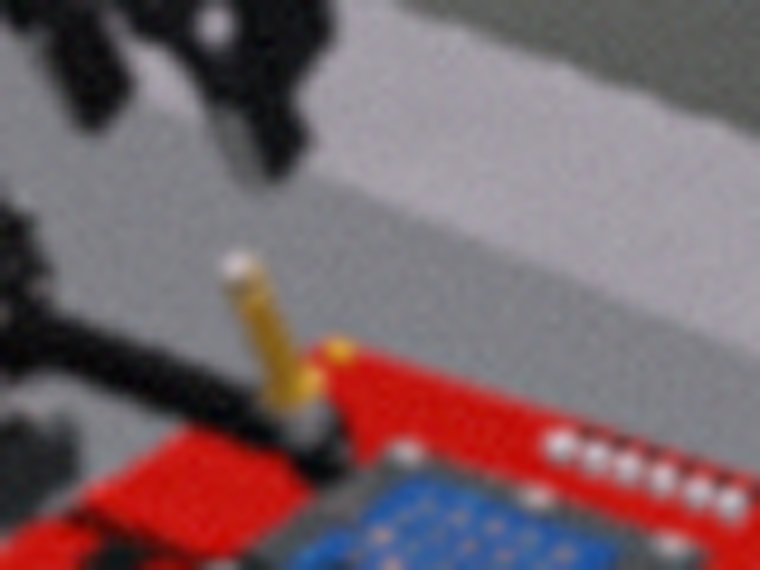

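```bash
python3 - <<'E'
from tgt import *
m=load("w17"); ms=load("s17")
W=lambda x,y:(m,270+x/7.8,130+y/7.8); S=lambda x,y:(ms,320+x/9.5,150+y/9.5)
p=tri([W(518,697),S(240,268)]); d=p-M; print(p,"along",d@ez,"ey",d@ey,"ex",d@np.cross(ey,ez))
print("side mouth pred",(w2px(ms,M)-[320,150])*9.5,"rear pred",(w2px(ms,M+56*ez)-[320,150])*9.5)
E
```

```text
[585.49900495  16.10380231 139.87562991] along 52.49113789719988 ey -1.659681489168947 ex 1.1261726966493022
side mouth pred [290.9735806  385.89151095] rear pred [230.66935849 258.60548531]
```

```bash
python3 - <<'E'
from tgt import *
s,Rm=st()
tx=np.array([0,-.423,-.906]); tz=np.array([1.,0,0]); Rv=np.column_stack([tx,np.cross(tz,tx),tz])
rv=R.from_matrix(Rv@Rm.T).as_rotvec(); print(rv, np.degrees(np.linalg.norm(rv)), rv/np.linalg.norm(rv)*.5)
print(np.array([607,57,183])-s['tool_pos'])
E
```

```text
t 12.12 pos [554.3   5.2 194.2] x [ 0.466  0.043 -0.884] z [-0.091  0.996  0.001] F [ 0.   0.5 -0. ] gap 51.3
[ 0.03683472  0.04226482 -1.66112727] 95.22977245765522 [ 0.01108096  0.01271449 -0.49971547]
[ 52.6975531   51.82008343 -11.1861611 ]
```

```bash
python3 -m jog '[[[0,0,0.02],[0.002,0.003,-0.11],0.2],[[0,0,0.04],[0.005,0.006,-0.22],0.2],[[0.005,0.01,0.05],[0.007,0.0085,-0.33],0.2],[[0.01,0.015,0.05],[0.01,0.011,-0.44],0.2],[[0.017,0.02,0.05],[0.0123,0.0141,-0.554],0.2]]' 
python3 -m jog '[[[0.005,0.005,0],[0.002,0.003,-0.11],0.2],[[0.01,0.01,0],[0.005,0.006,-0.22],0.2],[[0.015,0.015,0],[0.007,0.0085,-0.33],0.2],[[0.018,0.017,0],[0.01,0.011,-0.44],0.2],[[0.018,0.017,0],[0.0123,0.0141,-0.554],0.2]]' 
python3 -m jog '[[[0.005,0.005,-0.005],[0.002,0.003,-0.11],0.2],[[0.01,0.01,-0.015],[0.005,0.006,-0.22],0.2],[[0.015,0.015,-0.03],[0.007,0.0085,-0.33],0.2],[[0.017,0.015,-0.04],[0.01,0.011,-0.44],0.2],[[0.017,0.015,-0.055],[0.0123,0.0141,-0.554],0.2]]' 
python3 - <<'E'
from tgt import *
s,Rm=st(); m=shot("wrist","w18"); print(w2px(m,M))
E
```

```text
time: 12.53
tool_pos: [571.6, 25.1, 246.4]
tcp_rot: [-88.7, 62.8, -24.4]
ft_force: [0.7, -0.1, -0.4]
finger_gap: 51.4
time: 12.95
tool_pos: [589.1, 42.7, 244.0]
tcp_rot: [-89.0, 64.0, -56.4]
ft_force: [0.2, -0.5, -0.6]
finger_gap: 51.1
time: 13.37
tool_pos: [606.4, 57.6, 189.0]
tcp_rot: [-90.1, 64.8, -89.1]
ft_force: [1.2, -0.5, -0.6]
finger_gap: 51.5
t 13.37 pos [606.4  57.6 189. ] x [ 0.006 -0.425 -0.905] z [ 1.     0.017 -0.001] F [ 1.2 -0.5 -0.6] gap 51.5
[326.02106977 190.73430676]
```

View pics/w18.png

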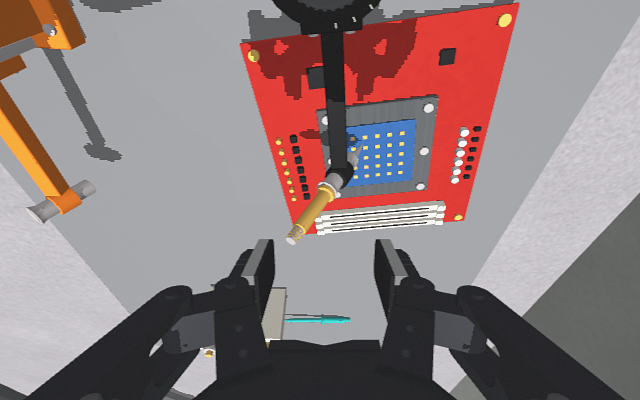

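```bash
python3 - <<'E'
from tgt import *
m=load("w18"); x0,y0,k=280,130,8
crop("pics/w18.png","pics/w18a.png",280,130,375,205+45,6.5); crop("pics/w18.png","pics/w18b.png",305,160,360,210,14)
f=lambda h:((w2px(m,M+ez*h)-[305,160])*14).round()
for h in (0,4,44,56,-50): print(h,f(h))
E
```

```text
0 [294. 430.]
4 [262. 472.]
44 [-99. 942.]
56 [-224. 1104.]
-50 [646. -26.]
```

View pics/w18b.png

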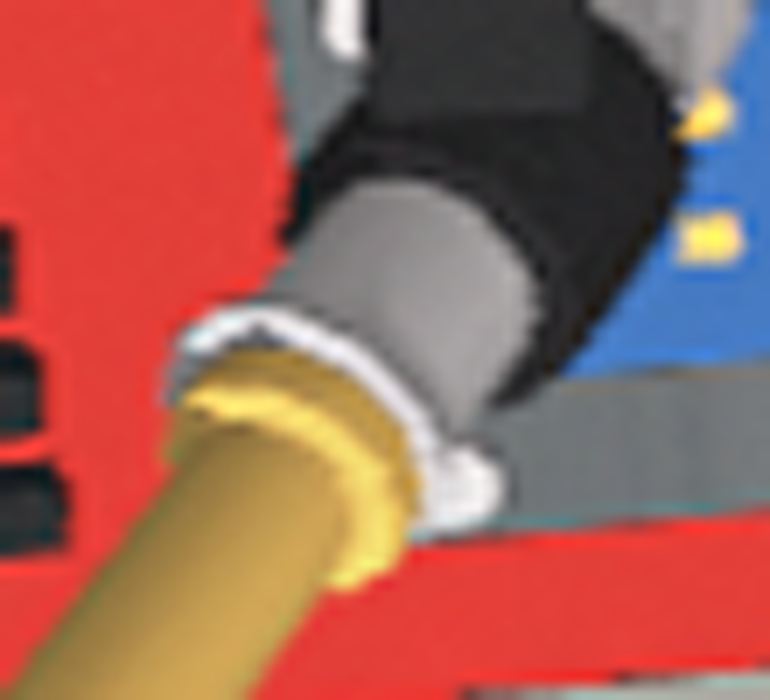

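View pics/w18a.png

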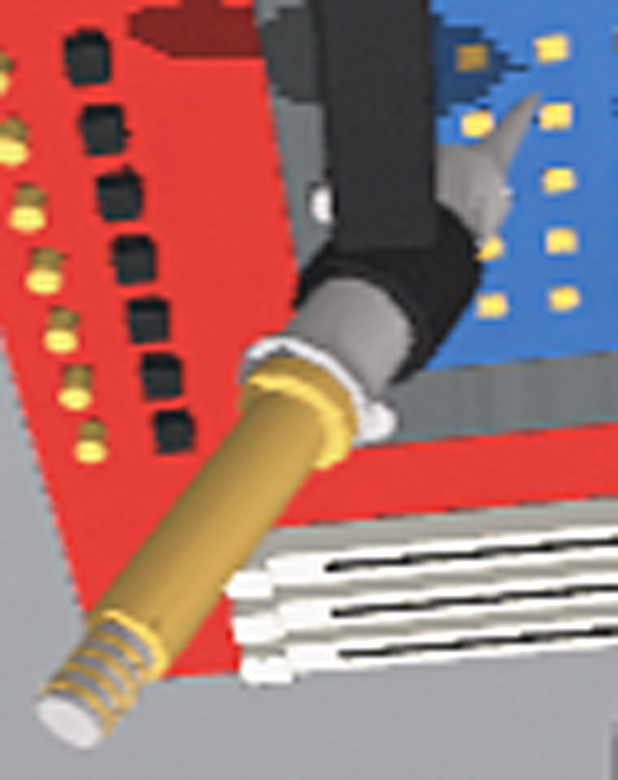

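```bash
python3 - <<'E'
from tgt import *
m=load("w18")
print("tip pred",w2px(m,M-75*ez),"rear",w2px(m,M+56*ez))
ex=np.cross(ey,ez)
im=cv2.imread("pics/w18.png")[160:210,305:360]; im=cv2.resize(im,None,fx=14,fy=14,interpolation=cv2.INTER_CUBIC)
def circ(c,a,rr,col):
    pts=[((w2px(m,c+rr*(np.cos(t)*ex+np.sin(t)*ey)+a*ez)-[304.5,159.5])*14).astype(int) for t in np.linspace(0,6.28,80)]
    cv2.polylines(im,[np.array(pts)],True,col,1)
circ(M,0,10,(255,0,0))
C=M-0.7*ey
circ(C,0,8,(0,255,0)); circ(C,4,8,(0,0,0)); circ(C,6.5,8,(255,255,255))
cv2.imwrite("pics/w18c.png",im)
E
```

```text
tip pred [361.65231424 144.42801038] rear [288.97228047 238.88284166]
```

View pics/w18c.png

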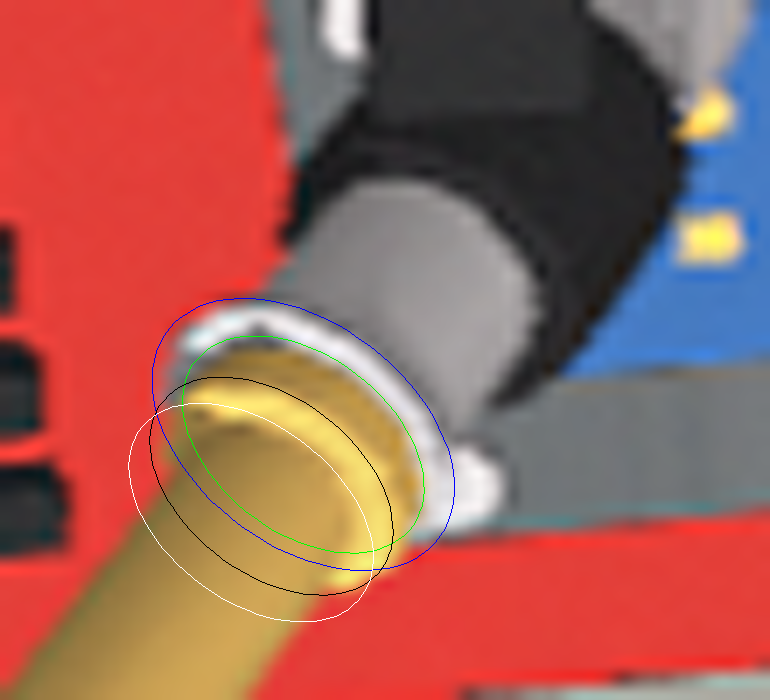

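```bash
python3 - <<'E'
from tgt import *
m=load("w17"); p=w2px(m,[606.2,175.3,132]); print(p)
x,y=int(p[0])-40,int(p[1])-40
crop("pics/w17.png","pics/w17k.png",x,y,x+80,y+70,9); print(x,y)
A=np.array([606.2,175.3])
for a in (-1.7,5.2,12.1): 
    q=[*(A+14*np.array([np.cos(np.radians(a)),np.sin(np.radians(a))])),132]; print(a,((w2px(m,q)-[x-.5,y-.5])*9).round())
print(((p-[x-.5,y-.5])*9).round())
E
```

```text
[530.4416926  239.43817439]
490 199
-1.7 [278. 460.]
5.2 [296. 461.]
12.1 [315. 460.]
[368. 368.]
```

View pics/w17k.png

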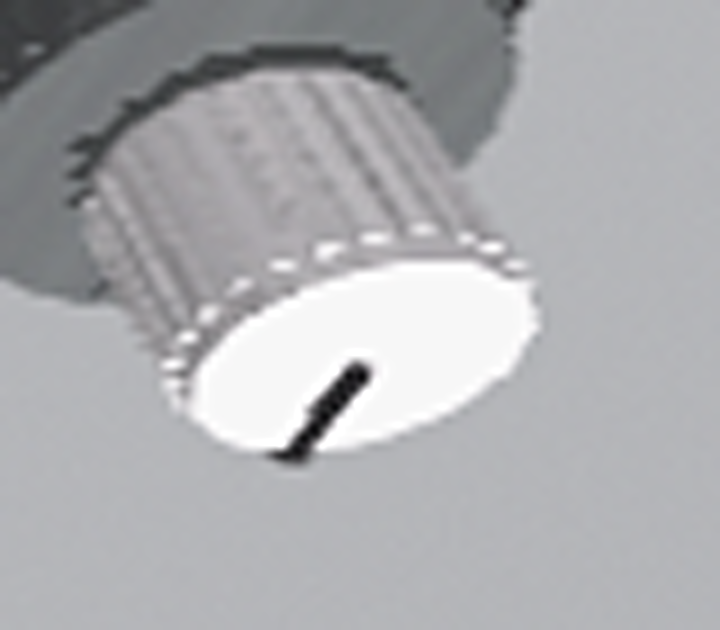

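```bash
python3 -m jog '[[[0,0,0.03],[0,0,0],0.2],[[0,0,0.06],[0,0,0],0.2],[[0,0,0.08],[0,0,0],0.2],[[0,0,0.08],[0,0,0],0.2],[[0,0,0.08],[0,0,0],0.2]]' 
python3 - <<'E'
from tgt import *
s,Rm=st(); m=shot("wrist","w19"); crop("pics/w19.png","pics/w19a.png",230,80,430,260,4)
print(((w2px(m,M+56*ez)-[230,80])*4).round(),((w2px(m,M+4*ez)-[230,80])*4).round())
E
```

```text
time: 13.83
tool_pos: [606.8, 56.9, 271.7]
tcp_rot: [-89.7, 64.9, -88.4]
ft_force: [-0.1, 1.1, -1.0]
finger_gap: 51.1
t 13.83 pos [606.8  56.9 271.7] x [ 0.012 -0.424 -0.906] z [1.    0.023 0.002] F [-0.1  1.1 -1. ] gap 51.1
[263. 352.] [371. 238.]
```

View pics/w19a.png

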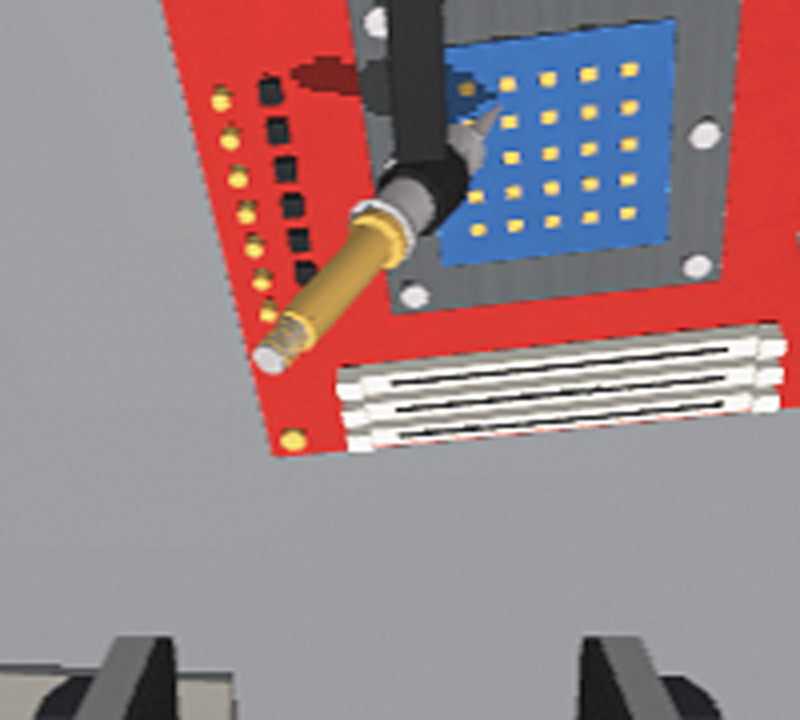

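The picture shows the probe home, with its collar on the rim at crop pixel (385,238), its rear end at (268,357) and the needle point clear of the substrate at (495,105). The gripper is clear of everything.

```bash
python3 - <<'E'
from bench import order
print(order.hand_in())
E
```

```text
the job is handed in; nothing more can be done
None
```

The probe is home in the sleeve, the fine knob is back on the index line, and I handed the job in after about 14 s of robot time. No verdict was reported.

**Fine knob:** I gripped it and turned it about 30° clockwise. One view taken afterwards put its line 1 to 2.5° from the index line, and a later view put it within about 1°. Both are inside the 6.9° allowed.

**Coarse knob:** The fingertips stayed well above it. I saw no sign that it moved, but I did not measure its mark.

**Probe:** I drew it out of the middle well, pushed it along the bore and pressed it home with about 21 N.
- **Seating:** In the last close views the collar fitted the home position within about 0.7 mm along the bore.
- **Lean:** Two views disagreed, one giving about 0.5° and the other about 1.3°. The limit is 4°.
- **Sideways offset:** The collar sits about 0.7 mm off centre.
- **Poor check:** A rough fit that included the side camera put the rear end about 3.5 mm lower than home. I set this aside because that camera's calibration is weak.

**Force reading:** The axial force read about -5 N on the way in, before the jaws resisted. I could not explain it. It turned positive once the collar met the mouth.

**Bystanders:** I touched none of them, but I took no final picture to compare their positions with the start. The turquoise look-alike, which stood upright in the first pictures, was lying on the table before the arm first reached the block.

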